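Gauge two ferrules on a leaning pin and sort them

ROBOT

A 6-joint arm with a two-finger parallel gripper is mounted at the origin on a cart in front of the work surface, level with it; the furniture and walls round the work are solid. World frame = base frame: x ahead of the robot, y to its left, z up, the work surface at z = 0. Lengths are in mm, angles in rad, forces in N, time in s.
With the tool pointing down it reaches from about 350 to 875 mm from the base axis. Payload 4.2 kg.
Tool frame: the origin (TCP) lies midway between the tips of the shut fingers; the grasp point (between the pads) lies 19 mm behind it; z points along the fingers, y is the direction in which the jaws open and shut (so a half turn about z gives the same grasp; the last joint's range is limited). The gripper opens to 87 mm and grips with 3 to 60 N. Pads are 19 mm wide; open, the fingers measure 117 mm over their backs; the gripper's body (75 mm by 190 mm) begins 51 mm behind the grasp point.
Start: joints at [-0.921, 0.385, 0.008, 0, -1.194, -0.259], TCP at [238.093, -577.85, 222.55] pointing down, gripper open.
Joint ranges: [-3.14, 3.14], [-1.21, 2.06], [-1.07, 1.41], [-3.16, 2.05], [-2.99, -0.16], [-3.1, 3.1]. Speed limits (rad/s): [2.79, 2.79, 3.14, 3.14, 3.14, 3.14].

INTERFACE

Orientations are given as a 3x3 rotation matrix whose columns are the frame's x, y, z axes.
In Python, from cell import r gives the robot as it stands.
- The arm moves only by the tool move_arm, never from a script. Its arguments are lists of equal length, an entry for each row: "angular": the turn, a rotation vector about the tool's x, y, z in degrees, a list of three; "delta_pos": the shift along the tool's x, y, z in m, a list of three; "grip": the closure, from -1 (fully open) to 1 (shut). A call has 1 to 8 rows; each row shifts and turns the commanded pose from where the row before left it, along the tool's axes as they then stand; what a row does not reach is not made up. A row lasts 1/12 s, in which the tool goes at most 41.7 mm and 7.16 degrees, less where a joint would pass 70% of its speed; a pose out of reach is approached as far as the arm can. A call with a gripper value outside its range is refused whole. The fingers move at their own pace and stop on an object; "squeeze" is the grip in N (left out, the last holds). Time passes only in rows, so rows that do not move let the fingers close. It gives the time, the measured TCP pose, the force and the opening at its end, in the units of the state.
- r.state(): the state, without advancing time (a new reading comes with each control period).
- r.read_camera(name): name is "side" or "top"; returns a dict with "pixels" (384x512x3 uint8, blue, green, red), "camera_matrix" (3x3 intrinsics, pixels), "rvec" (rotation vector, rad) and "tvec" (3), from world to camera coordinates, as OpenCV has them. Camera axes: x right, y down, z forward; pixel columns grow to the right and rows downward; lengths in mm; the calibration is good to about 2 mm. A picture is of the moment at which its call begins. There is no depth.
- r.sign_off(): hands the job in, once; it reports no verdict.
The state is a dict: "t": time; "q": joint angles; "qd": joint speeds; "joint_torque": joint torques, N m; "eef_pos": TCP position; "tcp_rot": TCP orientation; "wrist_force": force on the tool from outside, world axes, zero at the start; "ft_torque": the same for the moment, N m; "gripper_width": finger opening in mm.
Only numpy, scipy, OpenCV 4.12 (cv2) and the standard library are available. Lean on these libraries where they do the work, as an engineer would, in place of code of your own. Each camera call takes 0.05 s, during which the arm holds its last target.

TASK

Try both brass ferrules on the leaning gauge pin, one after the other: slide each down along the pin, gently, until it stops - either fully home on the collar at the pin's foot or, if its bore is too tight, part-way down - hold it there a moment and draw it off again. Stand a ferrule that went fully home in the dark wooden bowl and one that stuck part-way in the copper dish, putting the first away before you try the second. Leave both standing upright in the middle of their dishes and do not shift the other things on the bench.

Things in the scene. Friction and masses are not known exactly. Their poses are not given: they have to be found in the camera images.
- ferrule_a: open-ended brass tube standing on end, outside diameter 41 mm, 70 mm long, about 120 g, thin copper bead round it near each end; origin at its centre (35 mm above its foot), z along the tube; both ends alike. Bore 28 mm wide for at least 22 mm from either end; deeper in it may narrow to under 20 mm. Nothing outside tells whether it does.
- ferrule_b: open-ended brass tube standing on end, outside diameter 41 mm, 70 mm long, about 120 g, thin copper bead round it near each end; origin at its centre (35 mm above its foot), z along the tube; both ends alike. Bore 28 mm wide for at least 22 mm from either end; deeper in it may narrow to under 20 mm. Nothing outside tells whether it does. Same look as the other.
- gauge_pin: fixed steel pin leaning 30 degrees from vertical, about away from the robot; diameter 23 mm, 60 mm long from its collar, last 8 mm tapering to 15 mm. Origin: centre of the flat top of the dark collar (48 mm wide) at its foot, 65 mm above the bench; z along the pin to its tip. A ferrule fully home has its centre 35 mm from the origin along z; a tight one stops at 69 to 73 mm.
- gauge: the gauge's fixed grey stand: base plate 120x96x12 mm with a leaning boss that carries the pin; origin at the centre of the plate's underside. Pressing the ferrule on with 5 to 10 N is plenty; more than 45 N between ferrule and pin counts as forcing it.
- oak_bowl: dark brown turned wooden bowl, 92 mm across, 22 mm high, flat inner floor about 56 mm wide and 6 mm above the bench; loose, 250 g; origin at the centre of its underside. For ferrules that go fully home.
- copper_dish: copper dish, 78 mm across, 18 mm high, flat inner floor about 52 mm wide and 6 mm above the bench; loose, 250 g; origin at the centre of its underside. For ferrules that stick part-way.
- bead_jar: bystander: glass jar of blue beads with a brass lid, 52 mm across, 46 mm high, loose; origin at its underside
- thread_spool: bystander: spool of teal thread, 44 mm across, 46 mm high, loose, standing; origin at its underside

How it is judged (in metres and radians):
On the way, in this order (a step that is already met when the one before it is completed fails the run):
1. a first ferrule is slid along the pin until it stops: fully home on the collar (within 4 mm) or, if tight, part-way down (within 7 mm of its stop) (((x of ferrule_a in the frame of gauge_pin between -0.006 and 0.006 m and y of ferrule_a in the frame of gauge_pin between -0.006 and 0.006 m and z of ferrule_a in the frame of gauge_pin between 0.03 and 0.039 m and angle between the z axis of ferrule_a and the z axis of gauge_pin, either way round below 0.15 rad) or (x of ferrule_b in the frame of gauge_pin between -0.006 and 0.006 m and y of ferrule_b in the frame of gauge_pin between -0.006 and 0.006 m and z of ferrule_b in the frame of gauge_pin between 0.03 and 0.077 m and angle between the z axis of ferrule_b and the z axis of gauge_pin, either way round below 0.15 rad))), for 0.2 s.
2. with the first ferrule standing in its proper dish, the second is slid along the pin until it stops (((horizontal distance between ferrule_a and oak_bowl below 0.025 m and height (world z) of ferrule_a below 0.055 m and angle between ferrule_a's own z axis and vertical below 0.35 rad and x of ferrule_b in the frame of gauge_pin between -0.006 and 0.006 m and y of ferrule_b in the frame of gauge_pin between -0.006 and 0.006 m and z of ferrule_b in the frame of gauge_pin between 0.03 and 0.077 m and angle between the z axis of ferrule_b and the z axis of gauge_pin, either way round below 0.15 rad) or (horizontal distance between ferrule_b and copper_dish below 0.025 m and height (world z) of ferrule_b below 0.055 m and angle between ferrule_b's own z axis and vertical below 0.35 rad and x of ferrule_a in the frame of gauge_pin between -0.006 and 0.006 m and y of ferrule_a in the frame of gauge_pin between -0.006 and 0.006 m and z of ferrule_a in the frame of gauge_pin between 0.03 and 0.039 m and angle between the z axis of ferrule_a and the z axis of gauge_pin, either way round below 0.15 rad))), for 0.2 s.
At the end, for the whole second after the job is handed in: the ferrule that went fully home stands in the wooden bowl and the one that stuck part-way in the copper dish, each with its centre within 25 mm of the dish's centre seen from above and below 55 mm, leaning less than 20 degrees, at rest and released (horizontal distance between ferrule_a and oak_bowl below 0.025 m and height (world z) of each of ferrule_a, ferrule_b below 0.055 m and angle between each of ferrule_a, ferrule_b's own z axis and vertical below 0.35 rad and horizontal distance between ferrule_b and copper_dish below 0.025 m and linear speed of each of ferrule_a, ferrule_b below 0.02 m/s and not (contact force between ferrule_a and the fingers above 0.05 N) and not (contact force between ferrule_b and the fingers above 0.05 N)); the robot touches nothing.
It fails at once if a ferrule is forced: more than 45 N between it and the gauge (contact force between any of ferrule_a, ferrule_b and gauge_pin above 45 N).
It fails at once if another thing on the bench (bead jar, teal spool) is shifted by more than 30 mm (distance of any of bead_jar, thread_spool from where it was at the start of the episode above 0.03 m).
It also fails if it takes over 69 s, if anything falls off the work surface, if the arm or the gripper's body presses on something with over 40 N, if the wrist force passes 120 N, or if a joint passes its speed limit or range.

## Working session

There is one attempt and no reset: what is moved stays moved. The work goes in short steps, Python scripts to look and compute and a tool call to move; the robot and the scene stay as the last step left them, time stands still between calls to the robot, and variables do not carry over. Pictures are saved under pics/ and viewed, and the job is handed in when it is done.

Besides the shell and the picture viewer there is one more tool, called after ">>>" in YAML: its name, and indented under it one key for each argument. move_arm: Moves the arm, as the interface text tells. Its arguments: {"type":"object","properties":{"angular":{"type":"array"},"delta_pos":{"type":"array"},"grip":{"type":"array"},"squeeze":{"type":"number"}},"required":["angular","delta_pos","grip"]}

```bash
ls; mkdir -p pics; cat > h.py <<'E'
import numpy as np, cv2
from cell import r
def cam(n,save=None):
    c=r.read_camera(n)
    if save: cv2.imwrite('pics/'+save,c['pixels'])
    return c
def ray(c,uv):
    K=np.array(c['camera_matrix'],float);R=cv2.Rodrigues(np.array(c['rvec'],float))[0];t=np.array(c['tvec'],float).ravel()
    d=R.T@np.linalg.inv(K)@np.array([uv[0],uv[1],1.]);return -R.T@t,d/np.linalg.norm(d)
def onz(c,uv,z):
    o,d=ray(c,uv);return o+d*(z-o[2])/d[2]
def proj(c,P):
    return cv2.projectPoints(np.array(P,float).reshape(-1,1,3),np.array(c['rvec'],float),np.array(c['tvec'],float),np.array(c['camera_matrix'],float),None)[0].reshape(-1,2)
def tri(c1,u1,c2,u2):
    o1,d1=ray(c1,u1);o2,d2=ray(c2,u2)
    s=np.linalg.lstsq(np.c_[d1,-d2],o2-o1,rcond=None)[0]
    a=o1+s[0]*d1;b=o2+s[1]*d2;return (a+b)/2,np.linalg.norm(a-b)
E
python3 - <<'E'
from h import *
for n in('top','side'):
    c=cam(n,n+'0.png');print(n,ray(c,(256,192)),c['camera_matrix'])
s=r.state();print(s['t'],s['eef_pos'],s['tcp_rot'],s['gripper_width'],s['wrist_force'])
E
```

```text
pics
top (array([428.11602978,  29.47148929, 913.98581296]), array([ 0.12066017, -0.03606715, -0.99203845])) [[352.28569952   0.         251.70388536]
 [  0.         352.28569952 186.2721207 ]
 [  0.           0.           1.        ]]
side (array([236.67323271, 786.23528988, 500.21142382]), array([ 0.33542269, -0.81633143, -0.47020699])) [[410.55737311   0.         255.97678537]
 [  0.         410.55737311 195.97496868]
 [  0.           0.           1.        ]]
0.1 [ 237.86444128 -577.38219507  221.56274939] [[-9.24676035e-01 -3.80753832e-01 -8.65420042e-04]
 [-3.80754798e-01  9.24674294e-01  1.79819842e-03]
 [ 1.15560728e-04  1.99226381e-03 -9.99998009e-01]] 87.07279573350482 [0.11546441 0.19690161 0.6706039 ]
```

View pics/top0.png

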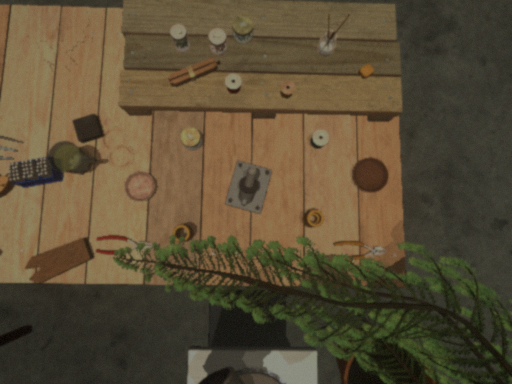

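View pics/side0.png

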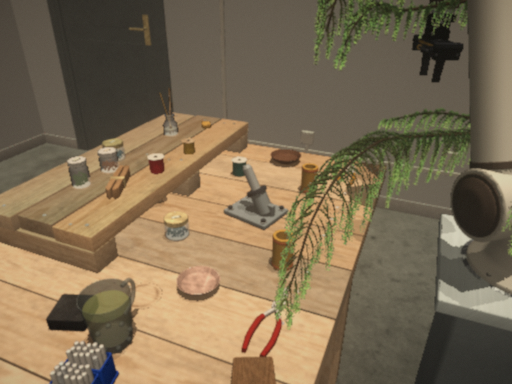

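The top view shows the ferrules at about (182,233) and (314,217), and the gauge at (248,187). The copper dish is at (141,186), the oak bowl at (370,174), the jar at (191,137) and the spool at (320,138). Fern fronds partly cover the near edge. I'll zoom in for exact pixels.

```bash
python3 - <<'E'
import cv2,numpy as np
t=cv2.imread('pics/top0.png');s=cv2.imread('pics/side0.png')
def crop(im,x,y,w,h,k):
    o=cv2.resize(im[y:y+h,x:x+w],None,fx=k,fy=k,interpolation=cv2.INTER_CUBIC)
    o=cv2.convertScaleAbs(o,alpha=1.4,beta=15)
    for i in range(0,w,10): cv2.putText(o,str(x+i),(i*k,8),0,.3,(255,255,255),1);cv2.line(o,(i*k,9),(i*k,14),(255,255,255),1)
    for i in range(10,h,10): cv2.putText(o,str(y+i),(0,i*k+3),0,.3,(255,255,255),1)
    return o
cv2.imwrite('pics/a.png',np.vstack([crop(t,155,205,60,50,6),crop(t,220,155,60,60,6)[:300]]))
cv2.imwrite('pics/b.png',np.hstack([crop(t,215,150,70,70,6),crop(t,285,190,60,70,6)]))
cv2.imwrite('pics/c.png',crop(s,215,145,130,100,6))
cv2.imwrite('pics/d.png',crop(s,170,215,130,90,6))
E
```

```text
(no output)
```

View pics/a.png

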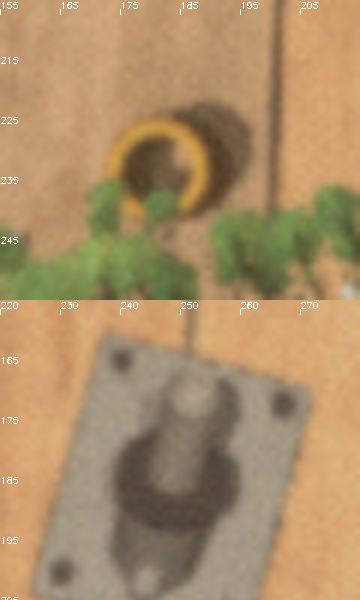

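View pics/b.png

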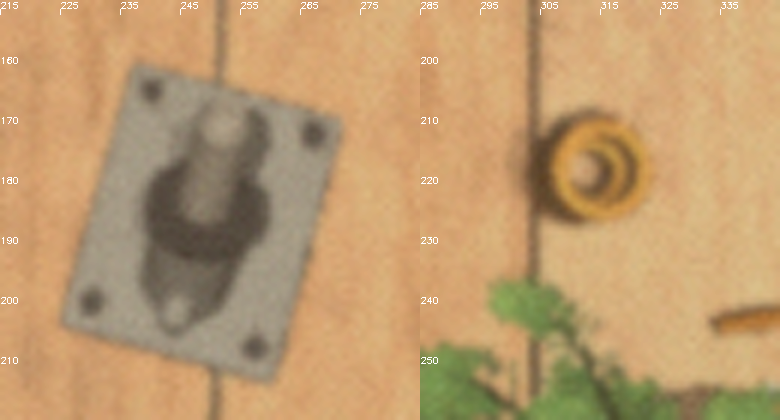

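View pics/c.png

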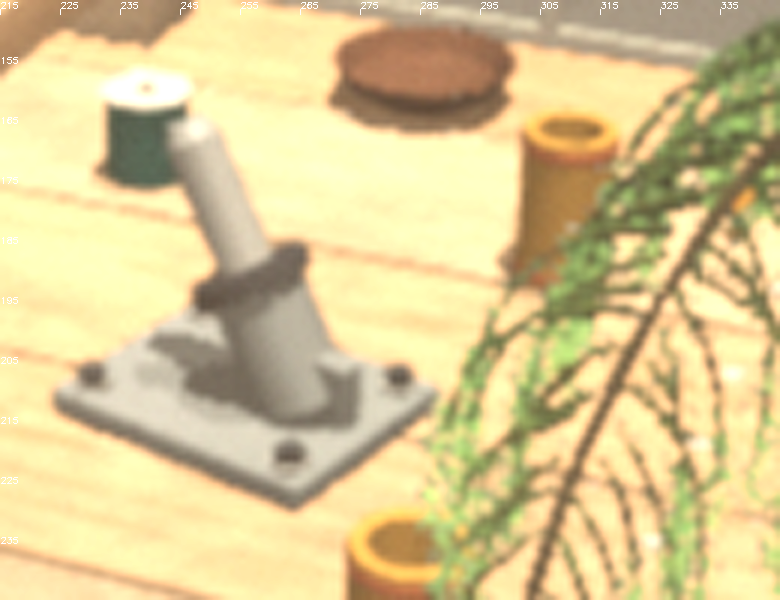

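View pics/d.png

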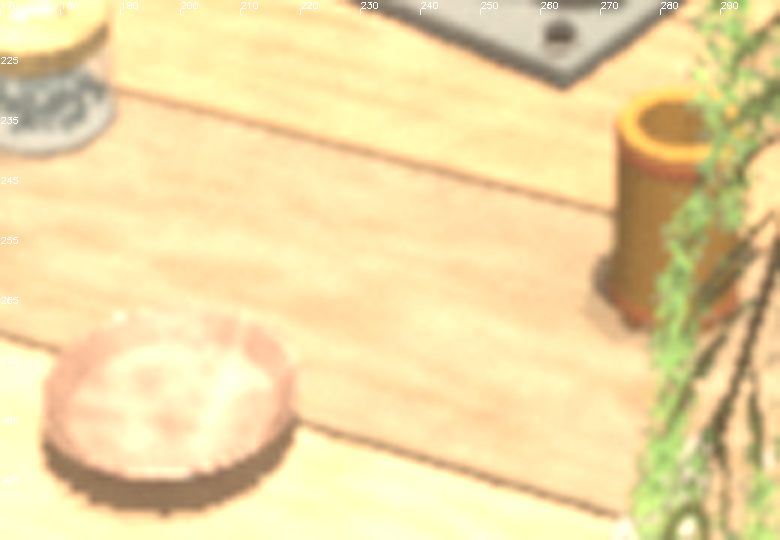

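```bash
cat > m1.py <<'E'
from h import *
T=cam('top');S=cam('side')
import pickle;pickle.dump((T,S),open('ts.pkl','wb'))
def hsv(c): return cv2.cvtColor(c['pixels'],cv2.COLOR_BGR2HSV)
def blob(m,box,minA=20):
    x0,y0,x1,y1=box;q=np.zeros_like(m);q[y0:y1,x0:x1]=m[y0:y1,x0:x1]
    cs=cv2.findContours(q,cv2.RETR_EXTERNAL,cv2.CHAIN_APPROX_NONE)[0]
    c=max(cs,key=cv2.contourArea);return c.reshape(-1,2).astype(float)
H=hsv(T)
# plate
m=((H[...,1]<75)).astype(np.uint8)*255
c=blob(m,(215,150,285,220));
w=np.array([onz(T,p,12)[:2] for p in c]).astype(np.float32)
print('plate',cv2.minAreaRect(w))
for n,p in dict(fL=(182,233),fR=(314,217),cu=(141,186),oak=(370,174),g=(245,178),gpl=(233,190),wood=(215,200)).items(): print(n,H[p[1],p[0]],T['pixels'][p[1],p[0]])
for x in range(170,195): print(x,H[233,x],end=' ')
E
python3 m1.py
```

```text
plate ((551.82080078125, 16.613582611083984), (92.04254150390625, 116.36607360839844), 75.56964874267578)
fL [ 15 120  68] [36 52 68]
fR [ 15 133 102] [ 49  75 102]
cu [ 11 113 138] [ 77 100 138]
oak [ 13 144  85] [37 57 85]
g [17 82 56] [38 48 56]
gpl [ 22  52 108] [ 86 102 108]
wood [ 14 127 142] [ 71 105 142]
170 [ 15 115 131] 171 [ 15 117 135] 172 [ 16 140 129] 173 [ 17 166 132] 174 [ 18 173 118] 175 [ 19 178  79] 176 [ 16 167  52] 177 [ 18 174  47] 178 [ 14 141  49] 179 [ 15 144  55] 180 [ 16 121  63] 181 [ 17 120  68] 182 [ 15 120  68] 183 [ 15 121  74] 184 [ 15 114  78] 185 [ 15 129  81] 186 [ 16 139  97] 187 [ 17 166 126] 188 [ 19 176 129] 189 [ 18 164  98] 190 [ 16 174  60] 191 [ 16 161  49] 192 [ 15 149  53] 193 [ 15 136  58] 194 [ 15 126  67]
```

```bash
python3 - <<'E'
from h import *
import pickle
T,S=pickle.load(open('ts.pkl','rb'))
g=cv2.cvtColor(T['pixels'],cv2.COLOR_BGR2GRAY);print('top');print('     ',*range(238,264,1))
for y in range(163,194,1): print(y,*['%3d'%v for v in g[y,238:264]])
g=cv2.cvtColor(S['pixels'],cv2.COLOR_BGR2GRAY);print('side',*range(240,272))
for y in range(162,202): print(y,*['%3d'%v for v in g[y,240:272]])
E
```

```text
top
      238 239 240 241 242 243 244 245 246 247 248 249 250 251 252 253 254 255 256 257 258 259 260 261 262 263
163  81  69  68  71  88  93  98  96  98  95  91  91  86  78  95 105 115 113 109 116 113 115 113 114 118 117
164  74  62  55  63  81  96  95  99  96  97  99  95  91  82  91  97 103 104 109 111 114 113 111 111 116 118
165  75  63  54  64  86  97  99  98  98  99 100  99  97  94  95  93  88  90  98 107 104 102 107 110 115 115
166  83  73  66  73  90  97  98  98  99  97  91  88  91  94  97  94  93  96  96  99  94  91  93 102 109 110
167  97  86  82  84  95  98  97  97  94  93  87  80  87  93  93  92  94  90  89  87  93  91  87  91  91 100
168  96  97  89  84  93  96  98 101  96  93  82  79  88  94  93  92  93  91  74  68  84  95  95  97 100  97
169  99  99  98  96  96  98  94  95  91  85  77  82  93 100  97  94  96  86  66  61  69  82  93 100 101 101
170  99 101 101 100 100  94  89  88  83  75  78  88  96 100 100 100  95  85  69  61  63  70  92  97 103  99
171  98  99  97  99 102  90  85  85  76  69  73  90  99 104  97 100  91  84  69  59  61  69  88  98  98 100
172  98  97  9
[... 7074 characters left out ...]
 118 119 119 117 115 121 149 167 170 171
197 178 176 169 167 163 147 132 111  97  97  91  78  68  70  72  74  76  82  92 101 110 116 118 120 119 117 116 115 138 164 174 170
198 164 161 156 153 155 148 136 124 126 128 124  99  72  72  72  79  84  92 100 106 112 117 119 118 120 119 117 113 122 154 173 174
199 153 147 149 147 148 147 144 142 140 141 139 116  83  70  73  81  88  95 102 107 114 116 116 119 120 118 117 116 116 140 167 176
200 137 121 119 122 121 121 123 135 144 146 143 124  89  71  71  78  88  93  99 106 112 115 117 118 119 121 119 118 115 130 157 173
201 109  90  90  90  90  91  93 107 120 120 131 129 102  76  70  78  85  88  96 102 109 113 117 117 120 120 120 119 118 120 144 163
```

```bash
cat > m2.py <<'E'
from h import *
import pickle
T,S=pickle.load(open('ts.pkl','rb'))
HT=cv2.cvtColor(T['pixels'],cv2.COLOR_BGR2HSV);HS=cv2.cvtColor(S['pixels'],cv2.COLOR_BGR2HSV)
def comp(m,box):
    x0,y0,x1,y1=box;q=np.zeros(m.shape,np.uint8);q[y0:y1,x0:x1]=m[y0:y1,x0:x1]*255
    n,l,st,ce=cv2.connectedComponentsWithStats(q);i=1+np.argmax(st[1:,4]);return l==i
def ell(m):
    c=max(cv2.findContours(m.astype(np.uint8),cv2.RETR_EXTERNAL,cv2.CHAIN_APPROX_NONE)[0],key=len);return c.reshape(-1,2)
# ferrule rings in top: saturated yellow bright
for n,b in dict(L=(168,220,200,243),R=(300,203,330,232)).items():
    m=comp((HT[...,1]>150)&(HT[...,2]>85)&(HT[...,0]<25),b)
    c=ell(m);hull=cv2.convexHull(c)
    w=np.array([onz(T,p,70)[:2] for p in hull.reshape(-1,2)]).astype(np.float32)
    print(n,m.sum(),cv2.minEnclosingCircle(w),cv2.fitEllipse(w) if len(w)>4 else '',cv2.minEnclosingCircle(hull.astype(np.float32)))
# dishes
for n,b,z,f in (('cu',(120,165,162,208),18,lambda H:(H[...,0]<13)|(H[...,0]>170)),('oak',(345,150,395,200),22,lambda H:(H[...,2]<100))):
    m=comp(f(HT),b);m=cv2.morphologyEx(m.astype(np.uint8),cv2.MORPH_OPEN,np.ones((3,3)))
    c=ell(m);w=np.array([onz(T,p,z)[:2] for p in c]).astype(np.float32)
    print(n,m.sum(),cv2.minEnclosingCircle(w),cv2.fitEllipse(w))
E
python3 m2.py
```

```text
L 92 ((430.6859436035156, 174.9627685546875), 19.890243530273438) ((430.82086181640625, 174.6829833984375), (38.03034210205078, 39.536991119384766), 135.3800048828125) ((181.0, 232.625), 8.39001178741455)
R 179 ((470.9093933105469, -143.08956909179688), 20.666336059570312) ((471.21441650390625, -143.07354736328125), (39.41792297363281, 41.13573455810547), 58.8233642578125) ((314.5163879394531, 217.8114776611328), 8.566555976867676)
cu 55 ((521.2875366210938, 295.0147705078125), 11.711019515991211) ((520.3258056640625, 294.10601806640625), (11.343759536743164, 25.70938491821289), 169.05201721191406)
oak 993 ((586.71044921875, -296.7353210449219), 48.697837829589844) ((587.7736206054688, -296.74383544921875), (88.69595336914062, 93.14669036865234), 16.221715927124023)
```

```bash
python3 - <<'E'
from h import *
import pickle
T,S=pickle.load(open('ts.pkl','rb'))
P,e=tri(T,(252,170.8),S,(247,165.7));print('tip',P,e, 'top@117',onz(T,(252,170.8),117),'side@117',onz(S,(247,165.7),117))
# axis: intersect planes from axis lines in two views
def plane(c,a,b):
    o,d=ray(c,a);o2,d2=ray(c,b);n=np.cross(d,d2);return o,n/np.linalg.norm(n)
o1,n1=plane(T,(249.2,180),(252,171));o2,n2=plane(S,(251.2,178),(253.4,183))
d=np.cross(n1,n2);d/=np.linalg.norm(d);d*=np.sign(d[2]);print('dir',d,np.degrees(np.arccos(d[2])),np.degrees(np.arctan2(d[1],d[0])))
# point on axis at z=65 and z=100
for z in(65,91,117):
    A=np.array([n1,n2,[0,0,1]]);print(z,np.linalg.solve(A,[n1@o1,n2@o2,z]))
for yaw in(-10,-14.4,-18):
    y=np.radians(yaw);zz=np.array([.5*np.cos(y),.5*np.sin(y),.866]);O=P-60*zz;O[2]=65
    print(yaw,O,proj(T,[O,O+30*zz,O+60*zz]).round(1).tolist(),proj(S,[O,O+30*zz,O+60*zz]).round(1).tolist())
# ferrule side
for n,p in dict(R=(310-.4,166.3-.4),).items(): print(n,onz(S,p,70),tri(T,(314.5,217.8),S,p))
# rays for dishes
print('cu top',onz(T,(141,186),18))
E
```

```text
tip [575.8614473   10.95144747 116.14914625] 3.661030168725863 top@117 [573.94847006  10.37681751 117.        ] side@117 [577.07253429  12.6712632  117.        ]
dir [ 0.51495118 -0.17307857  0.83956482] 32.90580551768626 -18.577844439241932
65 [552.03648292  18.06776924  65.        ]
91 [567.98370973  12.70779859  91.        ]
117 [583.93093655   7.34782794 117.        ]
-10 [546.31721471  16.1608928   65.        ] [[248.9, 185.8], [250.3, 178.1], [251.8, 170.0]] [[258.8, 189.3], [253.3, 177.5], [247.8, 165.5]]
-14.4 [546.80395247  18.41214408  65.        ] [[248.0, 185.6], [249.8, 178.0], [251.8, 170.0]] [[258.2, 189.7], [253.0, 177.7], [247.8, 165.5]]
-18 [547.32975181  20.2219573   65.        ] [[247.2, 185.3], [249.4, 177.9], [251.8, 170.0]] [[257.7, 190.0], [252.8, 177.8], [247.8, 165.5]]
R [ 473.01547887 -144.81718222   70.        ] (array([ 471.62663144, -142.1571854 ,   71.30855301]), np.float64(1.3833719601842793))
cu top [546.99704018 290.2088573   18.        ]
```

```bash
python3 - <<'E'
import cv2,numpy as np,pickle
T,S=pickle.load(open('ts.pkl','rb'))
def crop(im,x,y,w,h,k):
    o=cv2.resize(im[y:y+h,x:x+w],None,fx=k,fy=k,interpolation=cv2.INTER_CUBIC)
    o=cv2.convertScaleAbs(o,alpha=1.6,beta=10)
    for i in range(0,w,10): cv2.putText(o,str(x+i),(i*k,8),0,.3,(255,255,255),1);cv2.line(o,(i*k,9),(i*k,14),(255,255,255),1)
    for i in range(10,h,10): cv2.putText(o,str(y+i),(0,i*k+3),0,.3,(255,255,255),1)
    return o
cv2.imwrite('pics/e.png',np.hstack([crop(T['pixels'],115,160,50,50,7),crop(T['pixels'],345,150,50,50,7)]))
cv2.imwrite('pics/f.png',cv2.resize(T['pixels'][200:330,120:420],None,fx=2.6,fy=2.6))
E
```

```text
(no output)
```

View pics/e.png

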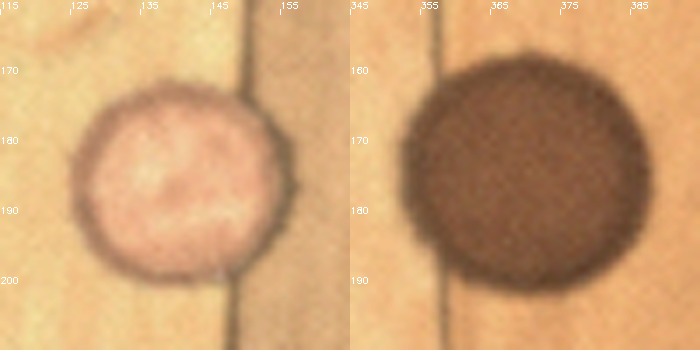

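View pics/f.png

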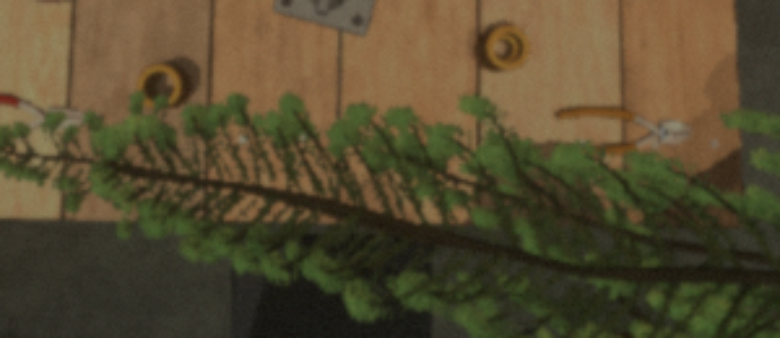

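```bash
python3 - <<'E'
from h import *
import pickle
T,S=pickle.load(open('ts.pkl','rb'))
for a,b in (((115,255),(283,322)),((112,252),(290,322)),((160,265),(320,210)),((250,285),(400,120)),((420,232),(470,120))): print(tri(T,a,S,b))
print(onz(T,(248.1,186.8),70.75), onz(T,(140.2,186.1),18),onz(T,(369.9,174.2),22))
# side dish centres: rims
print('side oak',onz(S,(285.1,155.5),22),'side cu',onz(S,(198,280.5),18))
print('side fL', proj(S,[[430.7,175,70],[471,-143,70],[546,291,18],[587.5,-297,22]]))
print('jar',onz(T,(191,137),46),'spool',onz(T,(320,138),46))
E
python3 - <<'E'
import sys;sys.path.insert(0,'.')
import cell,inspect
print([x for x in dir(cell.r) if x[0]!='_'])
E
```

```text
(array([373.2250763 , 340.98076068,  26.23166355]), np.float64(1.4617570379793747))
(array([371.24438516, 344.26420948,  32.08766137]), np.float64(20.899346201067747))
(array([362.05825899, 201.2953348 , 153.84715754]), np.float64(0.73278563509382))
(array([304.20539593,  11.15066637, 258.52997568]), np.float64(67.66164449913913))
(array([ 282.93519786, -301.9400328 ,  207.83044971]), np.float64(315.3202394457306))
[542.97089703  18.08457233  70.75      ] [546.70137215 292.21536656  18.        ] [ 588.59557605 -297.64552161   22.        ]
side oak [ 587.14836374 -291.70329689   22.        ] side cu [546.64866161 299.10128658  18.        ]
side fL [[283.86700127 234.64921762]
 [310.17025779 166.30525568]
 [200.57115927 277.85490982]
 [285.56811804 154.84438793]]
jar [670.47156117 164.0698874   46.        ] spool [ 675.35505164 -163.36113881   46.        ]
['MotionError', 'read_camera', 'sign_off', 'state']
```

```bash
cat >> h.py <<'E'
from scipy.spatial.transform import Rotation as Ro
YAW=-14.4
def tool(tilt,yaw=YAW):
    y=np.radians(yaw);l=np.array([np.cos(y),np.sin(y),0]);t=np.radians(tilt)
    z=-(np.sin(t)*l+np.cos(t)*np.array([0,0,1]));yy=np.array([-np.sin(y),np.cos(y),0])
    return np.c_[np.cross(yy,z),yy,z]
def plan(pos,rot,n,p0=None,r0=None):
    s=r.state();p0=np.array(s['eef_pos']) if p0 is None else p0;r0=np.array(s['tcp_rot']) if r0 is None else r0
    rv=Ro.from_matrix(r0.T@rot).as_rotvec();a=np.degrees(rv)/n
    A=[];D=[];R=Ro.from_matrix(r0);p=p0.copy()
    for i in range(n):
        d=np.round(R.inv().apply((np.array(pos)-p)/(n-i))/1000,4);aa=np.round(a,1)
        D.append((d+0).tolist());A.append((aa+0).tolist());p=p+R.apply(d)*1000;R=R*Ro.from_rotvec(np.radians(aa))
    print('n',n,'step mm',np.linalg.norm(D,axis=1).max()*1000)
    print('angular',A);print('delta_pos',D);return p,R.as_matrix()
E
python3 - <<'E'
from h import *
plan((471.5,-143,115),tool(0),16)
E
```

```text
n 16 step mm 31.61059948814638
angular [[0.0, 0.0, 2.3], [0.0, 0.0, 2.3], [0.0, 0.0, 2.3], [0.0, 0.0, 2.3], [0.0, 0.0, 2.3], [0.0, 0.0, 2.3], [0.0, 0.0, 2.3], [0.0, 0.0, 2.3], [0.0, 0.0, 2.3], [0.0, 0.0, 2.3], [0.0, 0.0, 2.3], [0.0, 0.0, 2.3], [0.0, 0.0, 2.3], [0.0, 0.0, 2.3], [0.0, 0.0, 2.3], [0.0, 0.0, 2.3]]
delta_pos [[-0.0238, 0.0195, 0.0067], [-0.023, 0.0205, 0.0067], [-0.0222, 0.0214, 0.0067], [-0.0213, 0.0223, 0.0067], [-0.0204, 0.0231, 0.0067], [-0.0195, 0.0239, 0.0067], [-0.0185, 0.0247, 0.0067], [-0.0175, 0.0254, 0.0067], [-0.0165, 0.0261, 0.0067], [-0.0154, 0.0267, 0.0067], [-0.0143, 0.0273, 0.0067], [-0.0132, 0.0278, 0.0067], [-0.0121, 0.0284, 0.0067], [-0.0109, 0.0288, 0.0067], [-0.0098, 0.0292, 0.0067], [-0.0085, 0.0297, 0.0067]]
```

>>> move_arm:
  angular:
    - [0,0,2.3]
    - [0,0,2.3]
    - [0,0,2.3]
    - [0,0,2.3]
    - [0,0,2.3]
    - [0,0,2.3]
    - [0,0,2.3]
    - [0,0,2.3]
  delta_pos:
    - [-0.024,0.02,0.004]
    - [-0.023,0.02,0.004]
    - [-0.022,0.021,0.004]
    - [-0.021,0.022,0.004]
    - [-0.02,0.023,0.004]
    - [-0.02,0.024,0.004]
    - [-0.019,0.025,0.004]
    - [-0.018,0.025,0.004]
  grip: [-1,-1,-1,-1,-1,-1,-1,-1]
  squeeze: 20

```text
t: 0.87
eef_pos: [356.1, -359.8, 190.4]
tcp_rot: [[-0.998, -0.067, -0.0], [-0.067, 0.998, 0.0], [0.0, 0.0, -1.0]]
wrist_force: [-0.4, 0.1, 0.1]
gripper_width: 86.8
```

```bash
python3 - <<'E'
from h import *
plan((471.5,-143,100),tool(0),8)
E
```

```text
n 8 step mm 32.73820398250338
angular [[0.0, 0.0, 2.3], [0.0, 0.0, 2.3], [0.0, 0.0, 2.3], [0.0, 0.0, 2.3], [0.0, 0.0, 2.3], [0.0, 0.0, 2.3], [0.0, 0.0, 2.3], [0.0, 0.0, 2.3]]
delta_pos [[-0.0162, 0.0261, 0.0113], [-0.0152, 0.0267, 0.0113], [-0.0141, 0.0273, 0.0113], [-0.013, 0.0278, 0.0113], [-0.0118, 0.0283, 0.0113], [-0.0107, 0.0288, 0.0113], [-0.0095, 0.0292, 0.0113], [-0.0083, 0.0295, 0.0113]]
```

>>> move_arm:
  angular:
    - [0,0,2.3]
    - [0,0,2.3]
    - [0,0,2.3]
    - [0,0,2.3]
    - [0,0,2.3]
    - [0,0,2.3]
    - [0,0,2.3]
    - [0,0,2.3]
  delta_pos:
    - [-0.016,0.026,0.011]
    - [-0.015,0.027,0.011]
    - [-0.014,0.027,0.011]
    - [-0.013,0.028,0.011]
    - [-0.012,0.028,0.011]
    - [-0.011,0.029,0.011]
    - [-0.01,0.029,0.011]
    - [-0.008,0.029,0.011]
  grip: [-1,-1,-1,-1,-1,-1,-1,-1]

```text
t: 1.53
eef_pos: [471.4, -143.5, 102.2]
tcp_rot: [[-0.968, 0.251, 0.0], [0.251, 0.968, -0.0], [-0.0, 0.0, -1.0]]
wrist_force: [-0.9, 0.9, -0.3]
gripper_width: 87.2
```

```bash
python3 - <<'E'
from h import *
cam('side','s1.png');c=cam('top','t1.png')
s=r.state();p,R=np.array(s['eef_pos']),np.array(s['tcp_rot']);print(p,s['wrist_force'],np.degrees(Ro.from_matrix(R.T@tool(0)).as_rotvec()))
plan((471.5,-143,33),tool(0),6)
E
```

```text
[ 471.57600984 -142.21051613  100.9977318 ] [-0.47517647 -0.5100032   0.35935084] [-0.01716417 -0.12735059  0.20413409]
n 6 step mm 11.402192771568108
angular [[0.0, 0.0, 0.0], [0.0, 0.0, 0.0], [0.0, 0.0, 0.0], [0.0, 0.0, 0.0], [0.0, 0.0, 0.0], [0.0, 0.0, 0.0]]
delta_pos [[0.0, -0.0001, 0.0113], [-0.0001, -0.0001, 0.0113], [0.0, -0.0001, 0.0113], [-0.0001, -0.0002, 0.0114], [0.0, -0.0001, 0.0113], [-0.0001, -0.0002, 0.0114]]
```

View pics/s1.png

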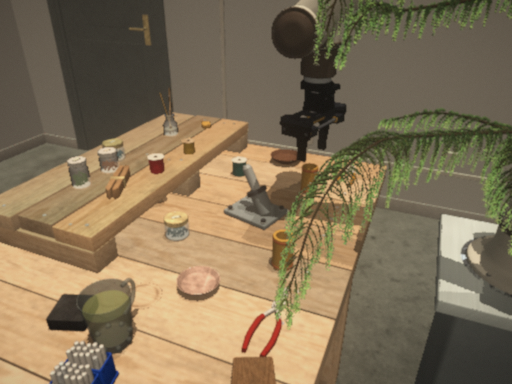

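View pics/t1.png

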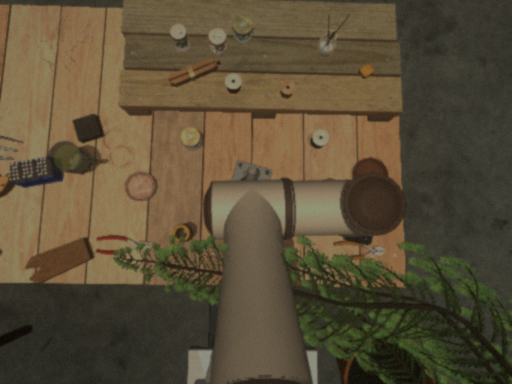

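The side view shows the gripper over the right-hand ferrule, with its fingers near (303,148) and the ferrule top at (310,166). The arm blocks much of the top view. Descending now.

>>> move_arm:
  angular:
    - [0,0,0]
    - [0,0,0]
    - [0,0,0]
    - [0,0,0]
    - [0,0,0]
    - [0,0,0]
    - [0,0,0]
    - [0,0,0]
  delta_pos:
    - [0,0,0.012]
    - [0,0,0.015]
    - [0,0,0.015]
    - [0,0,0.014]
    - [0,0,0.012]
    - [0,0,0]
    - [0,0,0]
    - [0,0,0]
  grip: [-1,-1,-1,-1,-1,0.6,0.6,0.6]
  squeeze: 20

```text
t: 2.3
eef_pos: [471.2, -145.3, 35.3]
tcp_rot: [[-0.969, 0.249, 0.001], [0.249, 0.969, -0.0], [-0.001, 0.0, -1.0]]
wrist_force: [0.1, 0.2, 0.0]
gripper_width: 74.0
```

>>> move_arm:
  angular:
    - [0,0,0]
    - [0,0,0]
    - [0,0,0]
    - [0,0,0]
    - [0,0,0]
    - [0,0,0]
  delta_pos:
    - [0,0,0.001]
    - [0,0,0]
    - [0,0,0]
    - [0,0,0]
    - [0,0,0]
    - [0,0,0]
  grip: [1,1,1,1,1,1]
  squeeze: 20

```text
t: 2.8
eef_pos: [471.2, -144.9, 33.9]
tcp_rot: [[-0.969, 0.249, 0.001], [0.249, 0.969, 0.0], [-0.001, 0.0, -1.0]]
wrist_force: [0.7, 0.6, 1.9]
gripper_width: 41.1
```

```bash
cat >> h.py <<'E'
O=np.array([550,17.5,65.]);ZP=-tool(30)[:,2]
E
python3 - <<'E'
from h import *
p,R=plan((471.2,-145,140),tool(0),4)
p,R=plan(O+130*ZP,tool(30),12,p,R);print(p,O+130*ZP)
E
```

```text
n 4 step mm 26.599999999999998
angular [[0.0, 0.0, 0.0], [0.0, 0.0, 0.0], [0.0, 0.0, 0.0], [0.0, 0.0, 0.0]]
delta_pos [[0.0, 0.0, -0.0265], [0.0, 0.0, -0.0265], [0.0, 0.0, -0.0266], [-0.0001, -0.0001, -0.0265]]
n 12 step mm 17.32887763243771
angular [[0.0, 2.5, 0.0], [0.0, 2.5, 0.0], [0.0, 2.5, 0.0], [0.0, 2.5, 0.0], [0.0, 2.5, 0.0], [0.0, 2.5, 0.0], [0.0, 2.5, 0.0], [0.0, 2.5, 0.0], [0.0, 2.5, 0.0], [0.0, 2.5, 0.0], [0.0, 2.5, 0.0], [0.0, 2.5, 0.0]]
delta_pos [[-0.0084, 0.0148, -0.0031], [-0.0083, 0.0147, -0.0035], [-0.0081, 0.0148, -0.0038], [-0.0079, 0.0147, -0.0042], [-0.0077, 0.0148, -0.0045], [-0.0075, 0.0147, -0.0049], [-0.0073, 0.0148, -0.0052], [-0.0071, 0.0147, -0.0055], [-0.0069, 0.0148, -0.0058], [-0.0066, 0.0147, -0.0061], [-0.0063, 0.0148, -0.0064], [-0.0061, 0.0147, -0.0067]]
[612.99656292   1.29323804 177.56759112] [612.95790547   1.33515733 177.58330249]
```

>>> move_arm:
  angular:
    - [0,0,0]
    - [0,0,0]
    - [0,0,0]
    - [0,0,0]
    - [0,2.5,0]
    - [0,2.5,0]
    - [0,2.5,0]
    - [0,2.5,0]
  delta_pos:
    - [0,0,-0.015]
    - [0,0,-0.03]
    - [0,0,-0.03]
    - [0,0,-0.031]
    - [-0.0084,0.0148,-0.0031]
    - [-0.0083,0.0147,-0.0035]
    - [-0.0081,0.0148,-0.0038]
    - [-0.0079,0.0147,-0.0042]
  grip: [1,1,1,1,1,1,1,1]

```text
t: 3.47
eef_pos: [518.0, -95.7, 152.2]
tcp_rot: [[-0.953, 0.249, -0.17], [0.245, 0.968, 0.044], [0.176, 0.0, -0.984]]
wrist_force: [0.6, 0.3, -0.6]
gripper_width: 40.7
```

>>> move_arm:
  angular:
    - [0,2.5,0]
    - [0,2.5,0]
    - [0,2.5,0]
    - [0,2.5,0]
    - [0,2.5,0]
    - [0,2.5,0]
    - [0,2.5,0]
    - [0,2.5,0]
  delta_pos:
    - [-0.0077,0.0148,-0.0045]
    - [-0.0075,0.0147,-0.0049]
    - [-0.0073,0.0148,-0.0052]
    - [-0.0071,0.0147,-0.0055]
    - [-0.0069,0.0148,-0.0058]
    - [-0.0066,0.0147,-0.0061]
    - [-0.0063,0.0148,-0.0064]
    - [-0.0061,0.0147,-0.0067]
  grip: [1,1,1,1,1,1,1,1]

```text
t: 4.13
eef_pos: [612.9, 1.9, 176.4]
tcp_rot: [[-0.837, 0.249, -0.487], [0.215, 0.969, 0.125], [0.503, -0.0, -0.864]]
wrist_force: [-0.4, 0.3, -1.3]
gripper_width: 40.7
```

```bash
cat >> h.py <<'E'
def crop(im,x,y,w,h,k):
    o=cv2.resize(im[y:y+h,x:x+w],None,fx=k,fy=k,interpolation=cv2.INTER_CUBIC)
    o=cv2.convertScaleAbs(o,alpha=1.5,beta=15)
    for i in range(0,w,10): cv2.putText(o,str(x+i),(i*k,8),0,.3,(255,255,255),1);cv2.line(o,(i*k,9),(i*k,14),(255,255,255),1)
    for i in range(10,h,10): cv2.putText(o,str(y+i),(0,i*k+3),0,.3,(255,255,255),1)
    return o
def where(O=O):
    s=r.state();p=np.array(s['eef_pos']);R=np.array(s['tcp_rot']);R0=tool(30)
    print('t',round(s['t'],2),'pin frame (x lean-ish,y,s)',(R0.T@(p-O)*[-1,1,-1]).round(1),'ang err deg',np.degrees(Ro.from_matrix(R.T@R0).as_rotvec()).round(2),'F tool',(R.T@np.array(s['wrist_force'])).round(2),'w',round(s['gripper_width'],1));return p,R
E
python3 - <<'E'
from h import *
where();S=cam('side','s2.png');T=cam('top','t2.png')
cv2.imwrite('pics/s2c.png',crop(S['pixels'],190,70,130,100,6))
cv2.imwrite('pics/t2c.png',crop(T['pixels'],180,120,130,100,6))
E
```

```text
t 4.13 pin frame (x lean-ish,y,s) [  0.4   0.5 128.8] ang err deg [-0.01 -0.18 -0.01] F tool [-0.24  0.16  1.36] w 40.7
```

View pics/s2c.png

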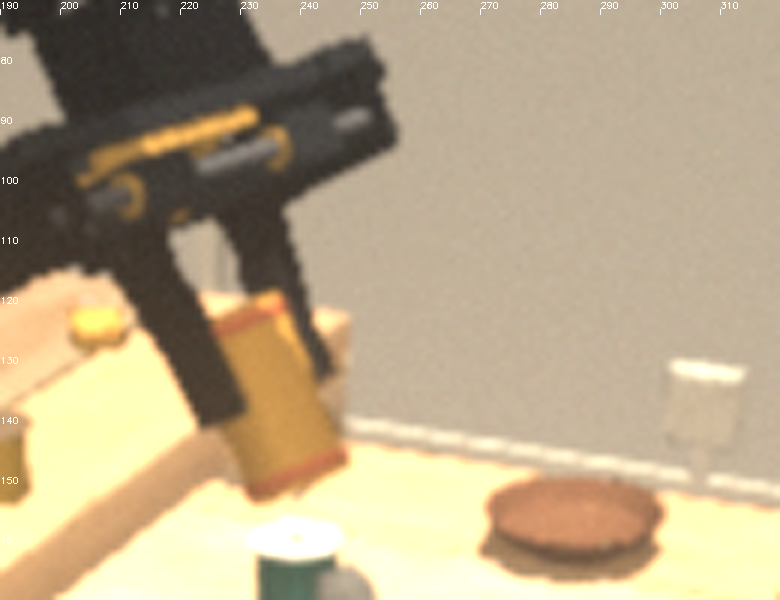

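View pics/t2c.png

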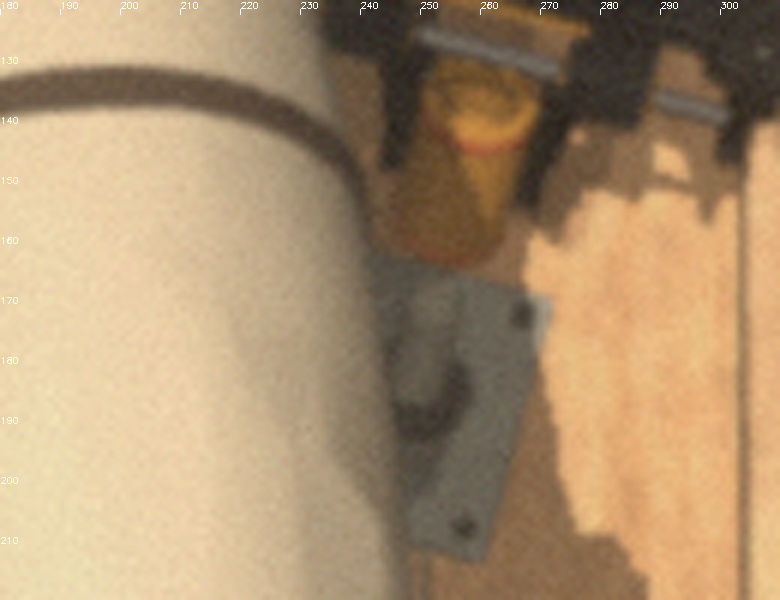

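```bash
python3 - <<'E'
from h import *
p,R=where();T=cam('top');S=cam('side')
z=-R[:,2];c=p+1.1*z
for n,C in(('T',T),('S',S)):
    print(n,'axis foot..top',proj(C,[c-35*z,c+35*z]).round(1).tolist(),'pin O,tip',proj(C,[O,O+60*ZP]).round(1).tolist())
    # silhouette of cylinder: foot/top circle points
    th=np.linspace(0,2*np.pi,60)
    for s in(-35,35):
        q=proj(C,[c+s*z+20.5*(np.cos(a)*R[:,0]+np.sin(a)*R[:,1]) for a in th]);print(s,q[q[:,0].argmin()].round(1),q[q[:,0].argmax()].round(1))
g=cv2.cvtColor(S['pixels'],cv2.COLOR_BGR2GRAY)
print(*range(222,256))
for y in range(126,158,1): print(y,*['%3d'%v for v in g[y,222:256]])
g=cv2.cvtColor(T['pixels'],cv2.COLOR_BGR2HSV)[...,1]
print(*range(242,272))
for y in range(136,168,2): print(y,*['%3d'%v for v in g[y,242:272]])
E
```

```text
t 4.23 pin frame (x lean-ish,y,s) [  2.5   1.8 127.3] ang err deg [-0.02 -0.15  0.04] F tool [ 0.4  -0.25  1.71] w 41.1
T axis foot..top [[254.0, 158.1], [259.4, 135.8]] pin O,tip [[248.4, 184.3], [252.2, 168.6]]
-35 [244.9 156.9] [263.  158.9]
35 [249.6 134.5] [269.1 136.8]
S axis foot..top [[239.6, 152.0], [227.0, 122.9]] pin O,tip [[257.1, 189.3], [246.7, 165.1]]
-35 [231.2 155.6] [247.9 148.4]
35 [218.5 126.6] [235.4 119.3]
222 223 224 225 226 227 228 229 230 231 232 233 234 235 236 237 238 239 240 241 242 243 244 245 246 247 248 249 250 251 252 253 254 255
126  33  34  34  48  67  76  83  89  91  94  94  95  95  94 108 124 115  82  47  40  48  87 108 104 100 102 108 111 112 113 110 112 112 109
127  32  31  34  41  63  80  90  92  97  95  96  95  93  93  94 106 118  97  56  41  39  62  87  97  99 103 107 111 111 113 110 113 111 109
128  32  32  31  36  57  78  90  93  96  98  96  96  95  94  93  95 101 103  74  44  38  43  73  94  99 107 113 112 112 112 112 112 110 112
129  30  34  33  35  44  66  85  93  95  96  96  97  94  94  93  92  92 101  86  55  43  40  57  82  97 113 118 
[... 5351 characters left out ...]
 185 173 162 167 173 162 180 151 164 169 168 179 157 139 130 123 132 127 142 126
158 116 117 127 125 158 157 161 155 174 157 162 161 182 157 171 176 174 163 161 173 173 164 155 143 126 138 134 132 131 132
160 125 114 130 117 134 141 145 171 174 183 171 163 183 171 167 157 169 157 154 154 163 153 146 138 124 126 130 130 128 134
162  81  75  90 112 113 114 132 152 154 171 175 174 179 154 155 182 156 173 169 166 147 149 131 126 131 126 126 124 128 124
164  78  81  58  58  73  53  51  78  90 112 132 148 167 150 178 165 159 152 135 126 132 125 139 129 127 131 129 125 127 130
166  79  66  55  65  65  69  65  65  78  66  63  68  72  84  72  77  86  95 103 109 119 117 133 129 126 130 125 132 131 133
```

The ferrule's foot is at about (239,150) in the side view, with the pin tip at (247,165). The two axes line up within 1–2 mm in both views. Advancing along the pin.

>>> move_arm:
  angular:
    - [0,0,0]
    - [0,0,0]
    - [0,0,0]
    - [0,0,0]
    - [0,0,0]
    - [0,0,0]
    - [0,0,0]
    - [0,0,0]
  delta_pos:
    - [0,0,0.007]
    - [0,0,0.007]
    - [0,0,0.007]
    - [0,0,0.006]
    - [0,0,0.004]
    - [0,0,0.002]
    - [0,0,0.002]
    - [0,0,0]
  grip: [1,1,1,1,1,1,1,1]

```text
t: 5.0
eef_pos: [595.5, 5.6, 146.5]
tcp_rot: [[-0.839, 0.249, -0.485], [0.216, 0.969, 0.124], [0.5, -0.0, -0.866]]
wrist_force: [-0.2, 0.2, -2.6]
gripper_width: 41.5
```

```bash
python3 - <<'E'
from h import *
where();S=cam('side');where();T=cam('top');where()
cv2.imwrite('pics/s3c.png',np.hstack([crop(S['pixels'],215,120,65,80,6),crop(T['pixels'],225,125,65,80,6)]))
E
```

```text
t 5.0 pin frame (x lean-ish,y,s) [-0.1 -0.2 94.1] ang err deg [-0.   -0.01 -0.01] F tool [-1.12  0.14  2.4 ] w 41.5
t 5.05 pin frame (x lean-ish,y,s) [ 0.  -0.1 94.4] ang err deg [ 0.    0.01 -0.01] F tool [-0.22  0.69  1.14] w 40.9
t 5.1 pin frame (x lean-ish,y,s) [ 0.1 -0.2 94.5] ang err deg [ 0.01  0.03 -0.01] F tool [ 0.06 -0.81  0.85] w 41.1
```

View pics/s3c.png

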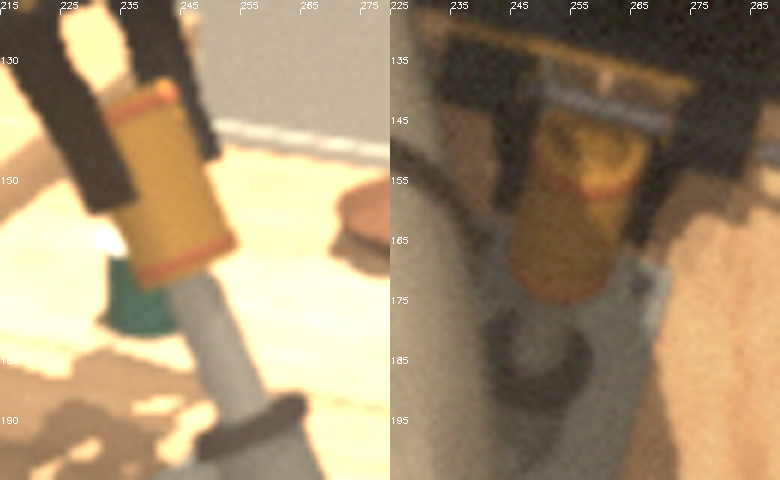

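The side view shows the foot of the ferrule centred over the pin tip within about 1 mm, and the top view agrees. I'll add 1 mm toward the lean and begin the insertion.

>>> move_arm:
  angular:
    - [0,0,0]
    - [0,0,0]
    - [0,0,0]
    - [0,0,0]
    - [0,0,0]
    - [0,0,0]
  delta_pos:
    - [-0.001,0,0.002]
    - [0,0,0.002]
    - [0,0,0.002]
    - [0,0,0.002]
    - [0,0,0.002]
    - [0,0,0.002]
  grip: [1,1,1,1,1,1]

```text
t: 5.6
eef_pos: [590.6, 6.9, 135.5]
tcp_rot: [[-0.839, 0.249, -0.484], [0.216, 0.969, 0.124], [0.5, -0.0, -0.866]]
wrist_force: [0.5, 0.9, -1.0]
gripper_width: 40.6
```

```bash
python3 - <<'E'
from h import *
where()
E
```

```text
t 5.6 pin frame (x lean-ish,y,s) [ 1.1 -0.2 82.1] ang err deg [ 0.   -0.01 -0.01] F tool [-0.77  1.02  0.73] w 40.6
```

>>> move_arm:
  angular:
    - [0,0,0]
    - [0,0,0]
    - [0,0,0]
    - [0,0,0]
    - [0,0,0]
  delta_pos:
    - [0,0,0.002]
    - [0,0,0.002]
    - [0,0,0.002]
    - [0,0,0.002]
    - [0,0,0.001]
  grip: [1,1,1,1,1]

```text
t: 6.02
eef_pos: [586.1, 8.1, 127.7]
tcp_rot: [[-0.839, 0.249, -0.485], [0.216, 0.969, 0.124], [0.5, -0.0, -0.866]]
wrist_force: [0.1, 0.8, -1.7]
gripper_width: 41.2
```

```bash
python3 - <<'E'
from h import *
where()
E
```

```text
t 6.02 pin frame (x lean-ish,y,s) [ 1.  -0.1 73. ] ang err deg [ 0.   -0.02 -0.01] F tool [-0.8   0.84  1.54] w 41.2
```

>>> move_arm:
  angular:
    - [0,0,0]
    - [0,0,0]
    - [0,0,0]
  delta_pos:
    - [0,0,0.001]
    - [0,0,0.001]
    - [0,0,0.001]
  grip: [1,1,1]

```text
t: 6.27
eef_pos: [585.3, 8.5, 125.5]
tcp_rot: [[-0.839, 0.249, -0.483], [0.215, 0.969, 0.125], [0.499, 0.0, -0.867]]
wrist_force: [1.5, 0.9, -0.9]
gripper_width: 41.1
```

```bash
python3 - <<'E'
from h import *
where()
E
```

```text
t 6.27 pin frame (x lean-ish,y,s) [ 1.3  0.1 70.6] ang err deg [0.03 0.07 0.01] F tool [-1.51  1.26  0.22] w 41.1
```

>>> move_arm:
  angular:
    - [0,0,0]
    - [0,0,0]
    - [0,0,0]
  delta_pos:
    - [0,0,0.001]
    - [0,0,0.001]
    - [0,0,0.001]
  grip: [1,1,1]

```text
t: 6.52
eef_pos: [584.8, 9.0, 123.5]
tcp_rot: [[-0.841, 0.249, -0.481], [0.215, 0.969, 0.125], [0.497, 0.001, -0.868]]
wrist_force: [4.2, 2.3, 3.6]
gripper_width: 41.3
```

```bash
python3 - <<'E'
from h import *
where()
E
```

```text
t 6.52 pin frame (x lean-ish,y,s) [ 1.8  0.5 68.6] ang err deg [0.07 0.22 0.04] F tool [-1.27  3.28 -4.81] w 41.3
```

>>> move_arm:
  angular:
    - [0,0,0]
    - [0,0,0]
  delta_pos:
    - [0,0,0.001]
    - [0,0,0]
  grip: [1,1]

```text
t: 6.68
eef_pos: [584.7, 9.2, 123.2]
tcp_rot: [[-0.841, 0.248, -0.48], [0.215, 0.969, 0.124], [0.496, 0.002, -0.869]]
wrist_force: [4.6, 1.0, 4.5]
gripper_width: 41.1
```

```bash
python3 - <<'E'
from h import *
where();S=cam('side');T=cam('top');where()
cv2.imwrite('pics/s4c.png',np.hstack([crop(S['pixels'],215,130,65,80,6),crop(T['pixels'],225,125,65,80,6)]))
E
```

```text
t 6.68 pin frame (x lean-ish,y,s) [ 1.8  0.6 68.2] ang err deg [0.07 0.29 0.06] F tool [-1.41  2.1  -5.98] w 41.1
t 6.78 pin frame (x lean-ish,y,s) [ 1.8  0.6 68.2] ang err deg [0.07 0.29 0.06] F tool [-1.42  1.99 -5.79] w 41.3
```

View pics/s4c.png

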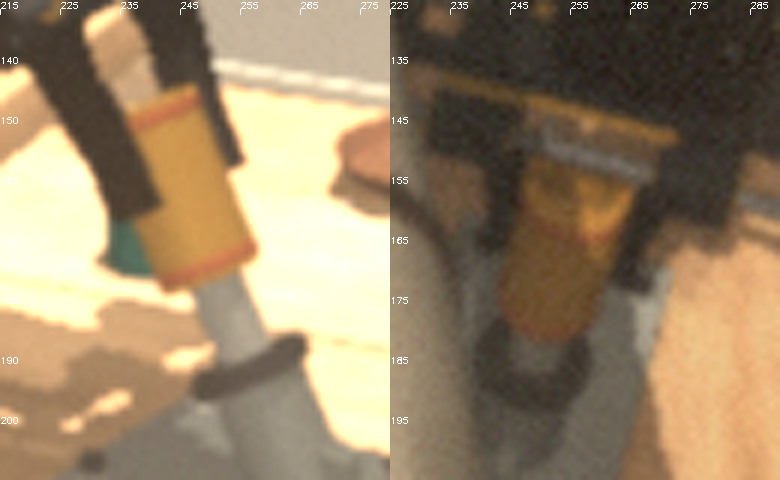

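The ferrule has stopped part-way, with its foot about 33 mm above the collar (side view foot near (250,175)). It pushes back with about 7 N, and its centre is at s≈69, which matches a tight bore. It has been held for 0.3 s, so I'm drawing it off.

>>> move_arm:
  angular:
    - [0,0,0]
    - [0,0,0]
    - [0,0,0]
    - [0,0,0]
    - [0,0,0]
    - [0,0,0]
    - [0,0,0]
    - [0,0,0]
  delta_pos:
    - [0,0,0]
    - [0,0,-0.002]
    - [0,0,-0.004]
    - [0,0,-0.008]
    - [0,0,-0.012]
    - [0,0,-0.012]
    - [0,0,-0.014]
    - [0,0,-0.014]
  grip: [1,1,1,1,1,1,1,1]

```text
t: 7.45
eef_pos: [614.1, -0.1, 179.6]
tcp_rot: [[-0.837, 0.249, -0.488], [0.216, 0.969, 0.124], [0.503, -0.002, -0.864]]
wrist_force: [0.5, -0.1, -1.1]
gripper_width: 40.9
```

```bash
python3 - <<'E'
from h import *
where()
plan((546.5,294,95),tool(0),16)
E
```

```text
t 7.45 pin frame (x lean-ish,y,s) [  0.2  -1.1 132.5] ang err deg [-0.1  -0.22 -0.06] F tool [-1.05  0.02  0.68] w 40.9
n 16 step mm 19.645101170520856
angular [[0.0, -1.9, 0.0], [0.0, -1.9, 0.0], [0.0, -1.9, 0.0], [0.0, -1.9, 0.0], [0.0, -1.9, 0.0], [0.0, -1.9, 0.0], [0.0, -1.9, 0.0], [0.0, -1.9, 0.0], [0.0, -1.9, 0.0], [0.0, -1.9, 0.0], [0.0, -1.9, 0.0], [0.0, -1.9, 0.0], [0.0, -1.9, 0.0], [0.0, -1.9, 0.0], [0.0, -1.9, 0.0], [0.0, -1.9, 0.0]]
delta_pos [[0.0048, 0.0168, 0.0089], [0.0051, 0.0168, 0.0087], [0.0054, 0.0168, 0.0086], [0.0057, 0.0168, 0.0084], [0.006, 0.0167, 0.0082], [0.0063, 0.0168, 0.008], [0.0065, 0.0167, 0.0078], [0.0068, 0.0168, 0.0075], [0.007, 0.0167, 0.0073], [0.0072, 0.0168, 0.0071], [0.0075, 0.0167, 0.0068], [0.0077, 0.0168, 0.0066], [0.0079, 0.0167, 0.0063], [0.0081, 0.0168, 0.0061], [0.0083, 0.0167, 0.0058], [0.0085, 0.0168, 0.0055]]
```

>>> move_arm:
  angular:
    - [0,-1.9,0]
    - [0,-1.9,0]
    - [0,-1.9,0]
    - [0,-1.9,0]
    - [0,-1.9,0]
    - [0,-1.9,0]
    - [0,-1.9,0]
    - [0,-1.9,0]
  delta_pos:
    - [0.005,0.017,0.002]
    - [0.005,0.017,0.005]
    - [0.005,0.017,0.009]
    - [0.006,0.017,0.009]
    - [0.006,0.017,0.009]
    - [0.006,0.017,0.009]
    - [0.007,0.017,0.008]
    - [0.007,0.017,0.008]
  grip: [1,1,1,1,1,1,1,1]

```text
t: 8.12
eef_pos: [583.8, 148.7, 142.6]
tcp_rot: [[-0.936, 0.249, -0.249], [0.241, 0.969, 0.062], [0.257, -0.002, -0.966]]
wrist_force: [-0.1, 0.9, -1.5]
gripper_width: 40.9
```

>>> move_arm:
  angular:
    - [0,-1.9,0]
    - [0,-1.9,0]
    - [0,-1.9,0]
    - [0,-1.9,0]
    - [0,-1.9,0]
    - [0,-1.9,0]
    - [0,-1.9,0]
    - [0,-1.7,0]
  delta_pos:
    - [0.007,0.0165,0.0073]
    - [0.0072,0.0165,0.0071]
    - [0.0075,0.0165,0.0068]
    - [0.0077,0.0165,0.0066]
    - [0.0079,0.0165,0.0063]
    - [0.0081,0.0165,0.0061]
    - [0.0083,0.0165,0.0058]
    - [0.0085,0.0165,0.0055]
  grip: [1,1,1,1,1,1,1,1]

```text
t: 8.78
eef_pos: [549.9, 293.4, 100.2]
tcp_rot: [[-0.969, 0.249, 0.002], [0.249, 0.969, -0.004], [-0.003, -0.003, -1.0]]
wrist_force: [1.3, 0.3, -1.2]
gripper_width: 41.0
```

```bash
python3 - <<'E'
from h import *
S=cam('side');T=cam('top')
s=r.state();p,R=np.array(s['eef_pos']),np.array(s['tcp_rot']);print(s['t'],p,s['wrist_force'],np.degrees(Ro.from_matrix(R.T@tool(0)).as_rotvec()))
cv2.imwrite('pics/s5c.png',np.hstack([crop(S['pixels'],150,190,100,120,4),crop(T['pixels'],100,130,90,100,4)[:480]]) if False else crop(S['pixels'],140,190,120,120,5))
cv2.imwrite('pics/t5c.png',crop(T['pixels'],100,140,100,90,6))
E
```

```text
8.8833 [548.32892576 294.52157613  99.21617185] [ 0.29880299 -0.54064936 -0.97774009] [-0.29231355  0.03546541  0.19987506]
```

View pics/s5c.png

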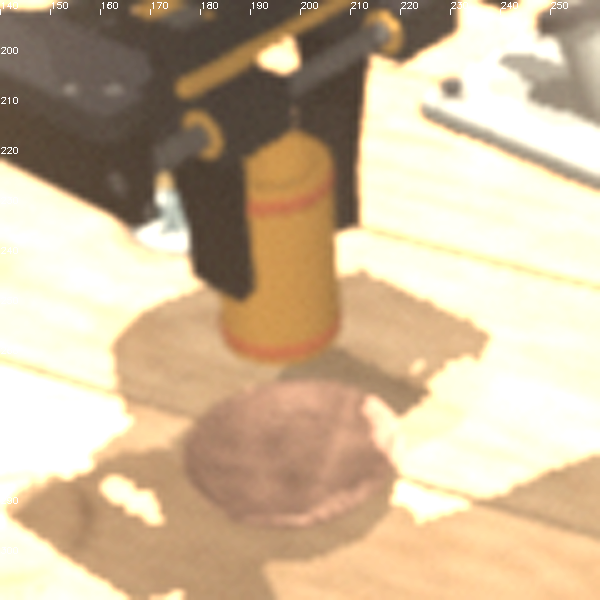

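View pics/t5c.png

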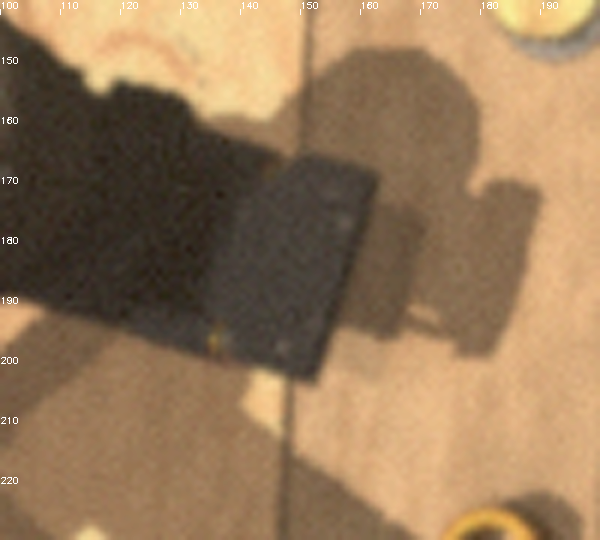

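```bash
python3 - <<'E'
from h import *
S=cam('side');s=r.state();p,R=np.array(s['eef_pos']),np.array(s['tcp_rot']);print(p)
z=-R[:,2];c=p+1.1*z
th=np.linspace(0,2*np.pi,60)
for sg in(-35,35):
    q=proj(S,[c+sg*z+20.5*(np.cos(a)*R[:,0]+np.sin(a)*R[:,1]) for a in th]);print(sg,proj(S,c+sg*z).round(1),q[q[:,0].argmin()].round(1),q[q[:,0].argmax()].round(1),q[q[:,1].argmin()].round(1),q[q[:,1].argmax()].round(1))
q=proj(S,[np.array([p[0],p[1],18])+[39*np.cos(a),39*np.sin(a),0] for a in th]);print('dish if centred',proj(S,[p[0],p[1],18]).round(1),q.min(0).round(1),q.max(0).round(1))
print('dish at side px',onz(S,(197.3,279.8),18))
E
```

```text
[549.21925335 293.68836024  99.75456737]
-35 [[196.7 256.7]] [184.7 257.7] [208.6 256. ] [197.9 249.6] [194.8 264.1]
35 [[194.  222.6]] [181.4 223.6] [206.5 222. ] [195.3 216.1] [191.9 229.5]
dish if centred [[198.3 278.3]] [176.1 264.7] [220.1 293.2]
dish at side px [548.73519164 297.93758605  18.        ]
```

>>> move_arm:
  angular:
    - [0,0,0]
    - [0,0,0]
    - [0,0,0]
    - [0,0,0]
    - [0,0,0]
    - [0,0,0]
    - [0,0,0]
    - [0,0,0]
  delta_pos:
    - [0,0.002,0.01]
    - [0,0,0.01]
    - [0,0,0.01]
    - [0,0,0.01]
    - [0,0,0.008]
    - [0,0,0.004]
    - [0,0,0.002]
    - [0,0,0]
  grip: [1,1,1,1,1,1,1,1]

```text
t: 9.6
eef_pos: [551.7, 295.4, 45.9]
tcp_rot: [[-0.968, 0.249, 0.003], [0.249, 0.968, -0.002], [-0.003, -0.001, -1.0]]
wrist_force: [0.7, 0.1, -2.3]
gripper_width: 40.9
```

```bash
python3 - <<'E'
from h import *
S=cam('side');s=r.state();print(s['eef_pos'],s['wrist_force'])
cv2.imwrite('pics/s6c.png',crop(S['pixels'],140,210,110,100,5))
E
```

```text
[551.97186523 295.64328363  46.47514536] [-0.38576357  0.089933   -1.7176781 ]
```

View pics/s6c.png

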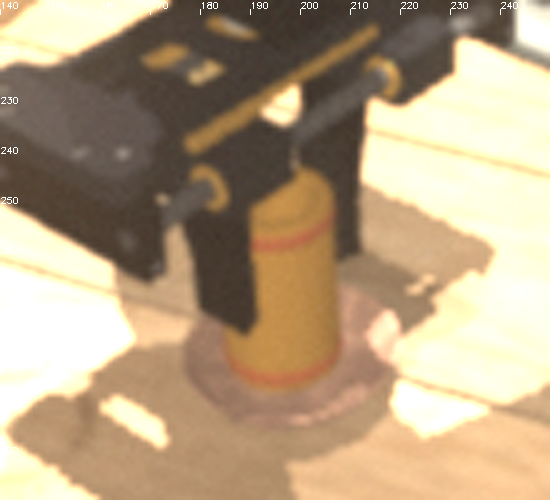

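```bash
python3 - <<'E'
from h import *
S=cam('side');s=r.state();p,R=np.array(s['eef_pos']),np.array(s['tcp_rot']);print(p,s['wrist_force'])
th=np.linspace(0,2*np.pi,90)
def circ(c,rad):
    q=proj(S,[np.array(c)+[rad*np.cos(a),rad*np.sin(a),0] for a in th]);return q.min(0).round(1),q.max(0).round(1)
for z in (6,9,12.6):print(z,'foot',circ((p[0],p[1],z),20.5))
for d in((549,294),(549,298),(549,302)): print(d,'rim',circ((*d,18),39))
b=S['pixels'].astype(int);H=cv2.cvtColor(S['pixels'],cv2.COLOR_BGR2HSV)
for x in(190,196,202,207): print(x,[(y,tuple(H[y,x])) for y in range(278,302)])
E
```

```text
[552.11350045 295.85986605  46.86700021] [ 0.71892875  0.21963091 -1.4337509 ]
6 foot (array([185.1, 276.4]), array([208.1, 291.6]))
9 foot (array([185. , 275.1]), array([208. , 290.3]))
12.6 foot (array([184.9, 273.6]), array([207.9, 288.7]))
(549, 294) rim (array([176.1, 264.8]), array([220.1, 293.4]))
(549, 298) rim (array([174.9, 266. ]), array([219.1, 294.9]))
(549, 302) rim (array([173.7, 267.3]), array([218.1, 296.4]))
190 [(278, (np.uint8(17), np.uint8(171), np.uint8(118))), (279, (np.uint8(17), np.uint8(170), np.uint8(120))), (280, (np.uint8(17), np.uint8(171), np.uint8(118))), (281, (np.uint8(17), np.uint8(170), np.uint8(117))), (282, (np.uint8(17), np.uint8(171), np.uint8(118))), (283, (np.uint8(15), np.uint8(170), np.uint8(117))), (284, (np.uint8(11), np.uint8(168), np.uint8(120))), (285, (np.uint8(10), np.uint8(166), np.uint8(118))), (286, (np.uint8(13), np.uint8(164), np.uint8(115))), (287, (np.uint8(14), np.uint8(138), np.uint8(109))), (288, (np.uint8(11), np.uint8(112), np.uint8(109))), (289, (np.uint8(11), np.uint8(106), np.uint8(103))), (290, (np.uint8(11), np.uint8
[... 3734 characters left out ...]
nt8(108))), (289, (np.uint8(11), np.uint8(105), np.uint8(121))), (290, (np.uint8(13), np.uint8(106), np.uint8(132))), (291, (np.uint8(12), np.uint8(105), np.uint8(138))), (292, (np.uint8(11), np.uint8(106), np.uint8(125))), (293, (np.uint8(13), np.uint8(106), np.uint8(108))), (294, (np.uint8(14), np.uint8(109), np.uint8(112))), (295, (np.uint8(15), np.uint8(110), np.uint8(114))), (296, (np.uint8(16), np.uint8(110), np.uint8(111))), (297, (np.uint8(14), np.uint8(107), np.uint8(114))), (298, (np.uint8(15), np.uint8(110), np.uint8(116))), (299, (np.uint8(15), np.uint8(109), np.uint8(129))), (300, (np.uint8(15), np.uint8(108), np.uint8(144))), (301, (np.uint8(16), np.uint8(109), np.uint8(152)))]
```

>>> move_arm:
  angular:
    - [0,0,0]
    - [0,0,0]
    - [0,0,0]
    - [0,0,0]
    - [0,0,0]
    - [0,0,0]
  delta_pos:
    - [0.002,0.0005,0]
    - [0.0015,0,0.001]
    - [0,0,0.001]
    - [0,0,0.001]
    - [0,0,0.001]
    - [0,0,0.001]
  grip: [1,1,1,1,1,1]

```text
t: 10.2
eef_pos: [548.5, 297.1, 41.5]
tcp_rot: [[-0.969, 0.249, 0.003], [0.249, 0.969, -0.001], [-0.004, 0.0, -1.0]]
wrist_force: [-0.4, 0.1, -0.7]
gripper_width: 40.7
```

>>> move_arm:
  angular:
    - [0,0,0]
    - [0,0,0]
  delta_pos:
    - [0,0,0.001]
    - [0,0,0.001]
  grip: [1,1]

```text
t: 10.37
eef_pos: [548.6, 297.0, 39.4]
tcp_rot: [[-0.969, 0.249, 0.003], [0.249, 0.969, -0.001], [-0.004, -0.0, -1.0]]
wrist_force: [-0.5, 0.2, 4.0]
gripper_width: 41.1
```

Contact at z≈39.5, as expected for the dish floor. Checking before release.

```bash
python3 - <<'E'
from h import *
S=cam('side');s=r.state();print(s['eef_pos'],s['wrist_force'])
cv2.imwrite('pics/s7c.png',crop(S['pixels'],140,210,110,100,5))
E
```

```text
[548.65080297 296.97344855  39.48332102] [-0.45043293 -0.31097567 -0.87860178]
```

View pics/s7c.png

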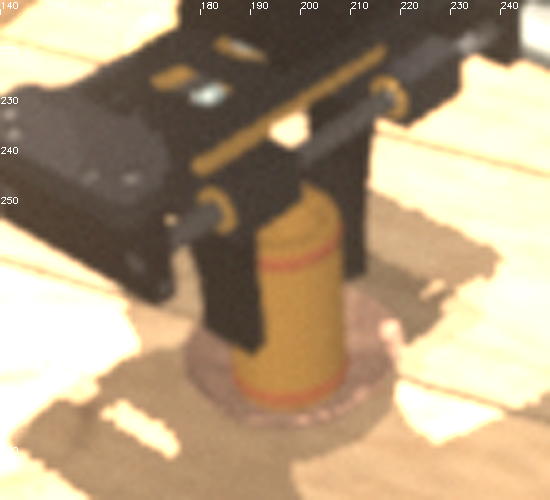

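>>> move_arm:
  angular:
    - [0,0,0]
    - [0,0,0]
    - [0,0,0]
    - [0,0,0]
    - [0,0,0]
    - [0,0,0]
    - [0,0,0]
    - [0,0,0]
  delta_pos:
    - [0,0,0]
    - [0,0,0]
    - [0,0,0]
    - [0,0,0]
    - [0,0,-0.005]
    - [0,0,-0.015]
    - [0,0,-0.03]
    - [0,0,-0.03]
  grip: [-0.3,-0.3,-0.3,-0.3,-0.3,-0.3,-0.3,-0.3]

```text
t: 11.08
eef_pos: [547.7, 296.5, 119.7]
tcp_rot: [[-0.969, 0.249, 0.001], [0.249, 0.969, -0.003], [-0.002, -0.002, -1.0]]
wrist_force: [0.1, 1.8, 0.5]
gripper_width: 56.6
```

```bash
python3 - <<'E'
from h import *
S=cam('side');s=r.state();print(s['t'],s['eef_pos'],s['wrist_force'],s['gripper_width'])
cv2.imwrite('pics/s8c.png',crop(S['pixels'],140,170,150,130,5))
plan((431,175,150),tool(0),7)
E
```

```text
11.1333 [551.60365115 299.0340167  127.91246663] [1.91528006 1.34800439 5.56662336] 56.448477973542104
n 7 step mm 24.975588081164375
angular [[0.1, 0.1, 0.0], [0.1, 0.1, 0.0], [0.1, 0.1, 0.0], [0.1, 0.1, 0.0], [0.1, 0.1, 0.0], [0.1, 0.1, 0.0], [0.1, 0.1, 0.0]]
delta_pos [[0.0123, -0.0214, -0.0035], [0.0123, -0.0214, -0.0034], [0.0123, -0.0214, -0.0033], [0.0123, -0.0214, -0.0033], [0.0123, -0.0214, -0.0032], [0.0123, -0.0215, -0.0032], [0.0123, -0.0214, -0.0032]]
```

View pics/s8c.png

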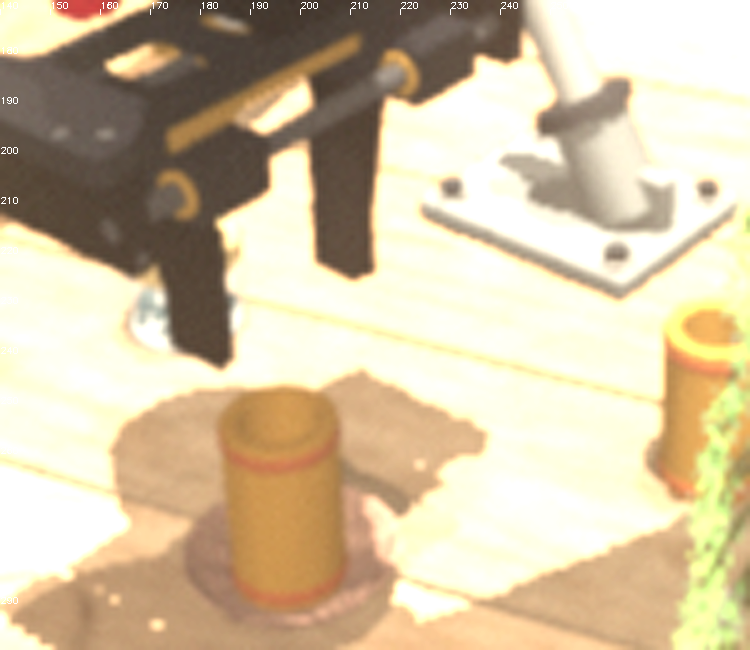

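The first ferrule is standing in the copper dish: foot at about (198,285), dish centred at (198,280). Moving to the second.

```bash
python3 - <<'E'
from h import *
p=np.array([548,297,125.]);plan((431,175.5,95),tool(0),8,p,tool(0))
E
```

```text
n 8 step mm 21.457166634949733
angular [[0.0, 0.0, 0.0], [0.0, 0.0, 0.0], [0.0, 0.0, 0.0], [0.0, 0.0, 0.0], [0.0, 0.0, 0.0], [0.0, 0.0, 0.0], [0.0, 0.0, 0.0], [0.0, 0.0, 0.0]]
delta_pos [[0.0104, -0.0183, 0.0038], [0.0104, -0.0184, 0.0037], [0.0104, -0.0183, 0.0038], [0.0104, -0.0184, 0.0037], [0.0104, -0.0183, 0.0038], [0.0104, -0.0184, 0.0037], [0.0104, -0.0183, 0.0038], [0.0103, -0.0184, 0.0037]]
```

>>> move_arm:
  angular:
    - [0,0,0]
    - [0,0,0]
    - [0,0,0]
    - [0,0,0]
    - [0,0,0]
    - [0,0,0]
    - [0,0,0]
    - [0,0,0]
  delta_pos:
    - [0.01,-0.018,0.004]
    - [0.01,-0.018,0.004]
    - [0.01,-0.018,0.004]
    - [0.01,-0.018,0.004]
    - [0.01,-0.018,0.004]
    - [0.01,-0.018,0.004]
    - [0.01,-0.018,0.003]
    - [0.01,-0.018,0.003]
  grip: [-1,-1,-1,-1,-1,-1,-1,-1]

```text
t: 11.8
eef_pos: [434.5, 176.9, 89.5]
tcp_rot: [[-0.969, 0.249, 0.004], [0.249, 0.969, -0.0], [-0.004, 0.001, -1.0]]
wrist_force: [0.4, -0.3, 0.7]
gripper_width: 86.7
```

```bash
python3 - <<'E'
from h import *
S=cam('side');T=cam('top');s=r.state();print(s['t'],s['eef_pos'],s['wrist_force'],s['gripper_width'])
cv2.imwrite('pics/s9c.png',crop(S['pixels'],215,160,130,120,6))
plan((431,175.5,33),tool(0),5)
E
```

```text
11.9 [432.35961088 175.02309413  89.03124846] [ 0.05538026 -0.1237178  -0.19669677] 86.73159135519097
n 5 step mm 11.20446339634344
angular [[0.0, 0.0, 0.0], [0.0, 0.0, 0.0], [0.0, 0.0, 0.0], [0.0, 0.0, 0.0], [0.0, 0.0, 0.0]]
delta_pos [[0.0003, 0.0, 0.0112], [0.0003, 0.0001, 0.0112], [0.0003, 0.0, 0.0112], [0.0003, 0.0001, 0.0112], [0.0003, 0.0, 0.0112]]
```

View pics/s9c.png

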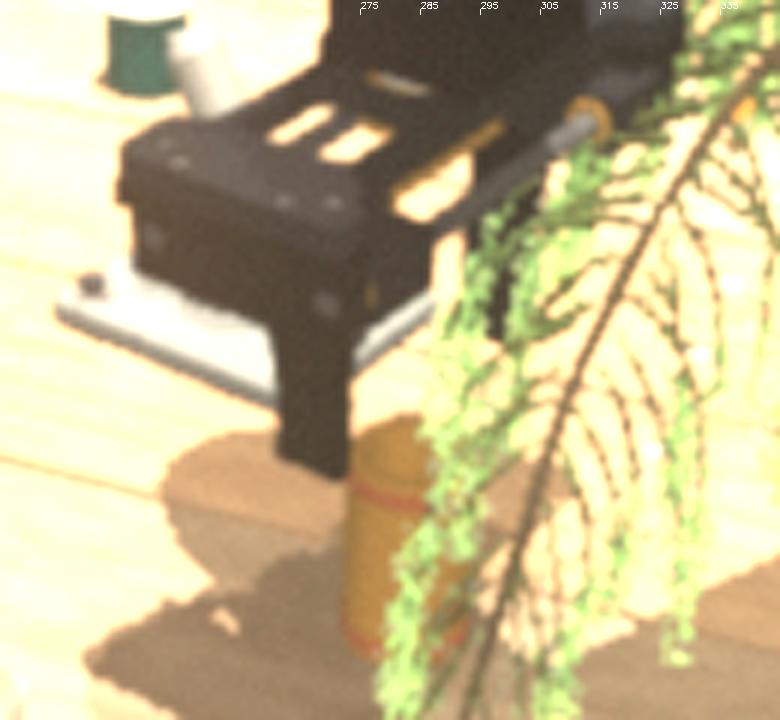

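>>> move_arm:
  angular:
    - [0,0,0]
    - [0,0,0]
    - [0,0,0]
    - [0,0,0]
    - [0,0,0]
    - [0,0,0]
    - [0,0,0]
    - [0,0,0]
  delta_pos:
    - [0.001,0,0.01]
    - [0,0,0.014]
    - [0,0,0.014]
    - [0,0,0.012]
    - [0,0,0.005]
    - [0,0,0]
    - [0,0,0]
    - [0,0,0]
  grip: [-1,-1,-1,-1,-1,1,1,1]
  squeeze: 20

```text
t: 12.57
eef_pos: [435.0, 178.3, 35.0]
tcp_rot: [[-0.969, 0.249, 0.005], [0.249, 0.969, 0.0], [-0.005, 0.001, -1.0]]
wrist_force: [0.9, 0.4, 0.2]
gripper_width: 74.4
```

>>> move_arm:
  angular:
    - [0,0,0]
    - [0,0,0]
    - [0,0,0]
    - [0,0,0]
    - [0,0,0]
  delta_pos:
    - [0,0,0]
    - [0,0,0]
    - [0,0,0]
    - [0,0,0]
    - [0,0,0]
  grip: [1,1,1,1,1]

```text
t: 12.98
eef_pos: [434.1, 177.4, 34.4]
tcp_rot: [[-0.969, 0.249, 0.003], [0.249, 0.969, -0.001], [-0.003, -0.001, -1.0]]
wrist_force: [-0.6, -3.0, 2.2]
gripper_width: 41.5
```

```bash
python3 - <<'E'
from h import *
s=r.state();print(s['t'],s['eef_pos'],s['wrist_force'],s['gripper_width'])
p=np.array(s['eef_pos']);R=np.array(s['tcp_rot'])
p,R=plan(p+[0,0,110],tool(0),4,p,R)
p,R=plan(O+1.2*(-tool(30)[:,0])+130*ZP,tool(30),12,p,R)
E
```

```text
12.9833 [434.10210122 177.43311608  34.40180389] [-0.59049306 -3.01429199  2.17465758] 41.52334813557192
n 4 step mm 27.500363633959463
angular [[0.0, 0.0, 0.0], [0.0, 0.0, 0.0], [0.0, 0.0, 0.0], [0.0, 0.0, 0.0]]
delta_pos [[-0.0001, 0.0, -0.0275], [-0.0001, 0.0, -0.0275], [-0.0001, 0.0, -0.0275], [-0.0001, -0.0001, -0.0275]]
n 12 step mm 21.23699602109489
angular [[0.0, 2.5, 0.0], [0.0, 2.5, 0.0], [0.0, 2.5, 0.0], [0.0, 2.5, 0.0], [0.0, 2.5, 0.0], [0.0, 2.5, 0.0], [0.0, 2.5, 0.0], [0.0, 2.5, 0.0], [0.0, 2.5, 0.0], [0.0, 2.5, 0.0], [0.0, 2.5, 0.0], [0.0, 2.5, 0.0]]
delta_pos [[-0.0182, -0.0105, -0.0026], [-0.018, -0.0105, -0.0034], [-0.0179, -0.0105, -0.0042], [-0.0177, -0.0105, -0.005], [-0.0174, -0.0105, -0.0058], [-0.0172, -0.0105, -0.0065], [-0.0169, -0.0105, -0.0073], [-0.0165, -0.0105, -0.008], [-0.0162, -0.0105, -0.0087], [-0.0158, -0.0105, -0.0094], [-0.0153, -0.0105, -0.0101], [-0.0149, -0.0106, -0.0108]]
```

>>> move_arm:
  angular:
    - [0,0,0]
    - [0,0,0]
    - [0,0,0]
    - [0,0,0]
    - [0,2.5,0]
    - [0,2.5,0]
    - [0,2.5,0]
    - [0,2.5,0]
  delta_pos:
    - [0,0,-0.016]
    - [0,0,-0.03]
    - [0,0,-0.032]
    - [0,0,-0.032]
    - [-0.018,-0.0105,-0.003]
    - [-0.018,-0.0105,-0.0035]
    - [-0.018,-0.0105,-0.004]
    - [-0.018,-0.0105,-0.005]
  grip: [1,1,1,1,1,1,1,1]

```text
t: 13.65
eef_pos: [494.3, 118.6, 155.6]
tcp_rot: [[-0.954, 0.248, -0.167], [0.244, 0.969, 0.044], [0.172, 0.001, -0.985]]
wrist_force: [1.0, 1.1, -1.8]
gripper_width: 40.7
```

>>> move_arm:
  angular:
    - [0,2.5,0]
    - [0,2.5,0]
    - [0,2.5,0]
    - [0,2.5,0]
    - [0,2.5,0]
    - [0,2.5,0]
    - [0,2.5,0]
    - [0,2.5,0]
  delta_pos:
    - [-0.0174,-0.0105,-0.006]
    - [-0.0172,-0.0105,-0.0065]
    - [-0.0169,-0.0105,-0.0075]
    - [-0.0165,-0.0105,-0.008]
    - [-0.016,-0.0105,-0.009]
    - [-0.016,-0.0105,-0.0095]
    - [-0.015,-0.0105,-0.01]
    - [-0.015,-0.0105,-0.011]
  grip: [1,1,1,1,1,1,1,1]

```text
t: 14.32
eef_pos: [614.5, 0.7, 177.4]
tcp_rot: [[-0.839, 0.249, -0.484], [0.216, 0.968, 0.125], [0.499, 0.0, -0.866]]
wrist_force: [0.4, -0.0, -1.4]
gripper_width: 40.3
```

```bash
python3 - <<'E'
from h import *
where();S=cam('side');T=cam('top');where()
cv2.imwrite('pics/s10c.png',np.hstack([crop(S['pixels'],200,100,65,95,6),crop(T['pixels'],225,115,65,95,6)]))
p,R=where();z=-R[:,2];c=p+.6*z
for n,C in(('T',T),('S',S)):
    print(n,'foot,top',proj(C,[c-35*z,c+35*z]).round(1).tolist())
    th=np.linspace(0,2*np.pi,60)
    q=proj(C,[c-35*z+20.5*(np.cos(a)*R[:,0]+np.sin(a)*R[:,1]) for a in th]);print(q[q[:,0].argmin()].round(1),q[q[:,0].argmax()].round(1),q[q[:,1].argmax()].round(1))
E
```

```text
t 14.32 pin frame (x lean-ish,y,s) [  1.5  -0.3 130.6] ang err deg [ 0.03  0.04 -0.02] F tool [-1.05  0.07  0.99] w 40.3
t 14.42 pin frame (x lean-ish,y,s) [  4.6  -1.7 128.9] ang err deg [ 0.05  0.03 -0.26] F tool [-0.86  0.1   1.84] w 40.6
t 14.42 pin frame (x lean-ish,y,s) [  4.6  -1.7 128.9] ang err deg [ 0.05  0.03 -0.26] F tool [-0.86  0.1   1.84] w 40.6
T foot,top [[255.7, 157.5], [261.3, 135.2]]
[246.7 156.3] [264.8 158.3] [256.7 164.5]
S foot,top [[239.7, 151.3], [227.2, 122.3]]
[231.3 154.9] [248.  147.7] [231.4 154.9]
```

View pics/s10c.png

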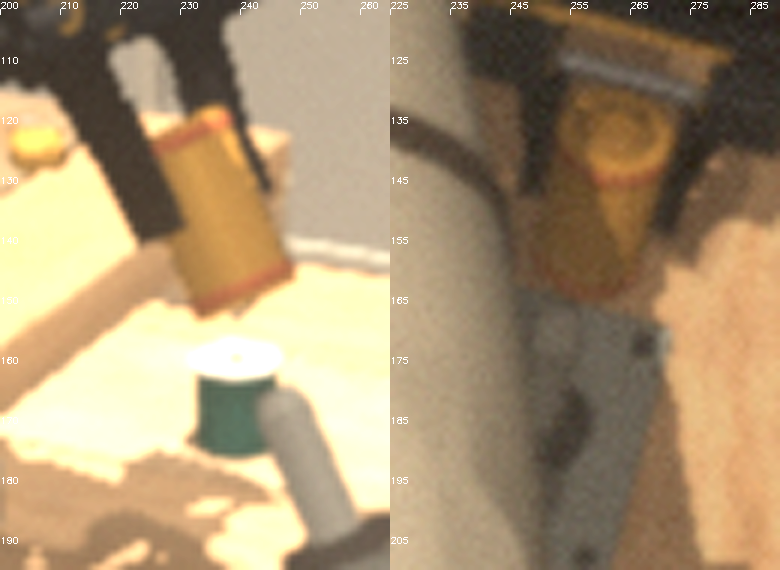

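>>> move_arm:
  angular:
    - [0,0,0]
    - [0,0,0]
    - [0,0,0]
    - [0,0,0]
    - [0,0,0]
  delta_pos:
    - [0,0,0.007]
    - [0,0,0.008]
    - [0,0,0.005]
    - [0,0,0]
    - [0,0,0]
  grip: [1,1,1,1,1]

```text
t: 14.83
eef_pos: [603.5, 4.6, 161.0]
tcp_rot: [[-0.841, 0.248, -0.482], [0.215, 0.969, 0.123], [0.497, -0.0, -0.868]]
wrist_force: [-0.6, -0.4, -0.9]
gripper_width: 40.7
```

```bash
cat > look.py <<'E'
from h import *
import sys
where();S=cam('side');T=cam('top')
cv2.imwrite('pics/'+sys.argv[1],np.hstack([crop(S['pixels'],210,115,65,90,6),crop(T['pixels'],225,120,65,90,6)]))
p,R=where();z=-R[:,2];c=p+.6*z
for n,C in(('T',T),('S',S)):
    print(n,'foot,top',proj(C,[c-35*z,c+35*z]).round(1).tolist())
    th=np.linspace(0,2*np.pi,60)
    q=proj(C,[c-35*z+20.5*(np.cos(a)*R[:,0]+np.sin(a)*R[:,1]) for a in th]);print(q[q[:,0].argmin()].round(1),q[q[:,0].argmax()].round(1),q[q[:,1].argmax()].round(1))
E
python3 look.py s11c.png
```

```text
t 14.83 pin frame (x lean-ish,y,s) [ -0.3   0.8 110.7] ang err deg [-0.05  0.19  0.05] F tool [-0.01 -0.55  1.05] w 40.7
t 14.93 pin frame (x lean-ish,y,s) [  0.2   0.8 111.4] ang err deg [-0.01  0.27  0.05] F tool [-0.58  0.49  1.91] w 40.6
T foot,top [[253.0, 163.6], [258.2, 142.3]]
[244.1 162.5] [262.  164.4] [254.  170.7]
S foot,top [[243.4, 158.3], [231.0, 129.3]]
[235.  161.9] [251.7 154.8] [235.1 162. ]
```

View pics/s11c.png

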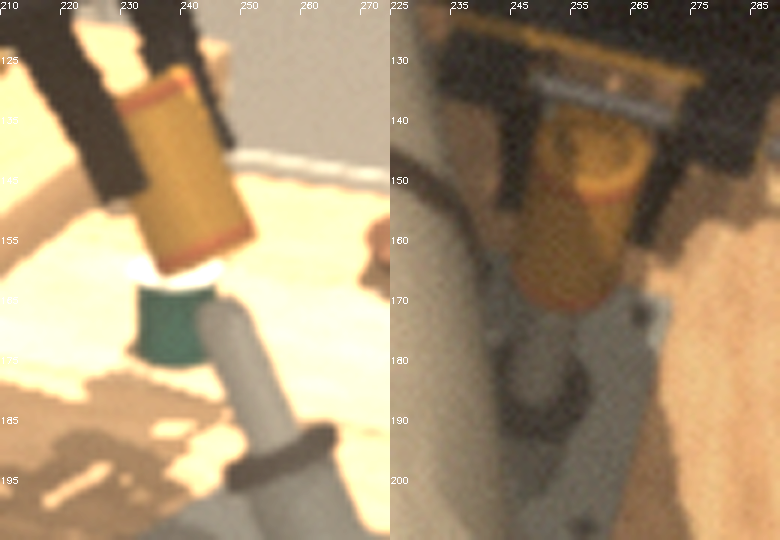

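```bash
python3 - <<'E'
from h import *
S=cam('side');where();T=cam('top')
R0=tool(30);c=O+76*ZP
for n,C in(('S',S),('T',T)):
    a=proj(C,[c,c+10*ZP,c-10*R0[:,0],c+10*R0[:,1]]);u=(a[1]-a[0]);u/=np.linalg.norm(u);nrm=np.array([-u[1],u[0]])
    # horizontal col offset at fixed row
    f=lambda d:(d[0]-d[1]*u[0]/u[1])/10
    print(n,'col offset at fixed row per mm pin x',f(a[2]-a[0]).round(3),'per mm pin y',f(a[3]-a[0]).round(3),'slope',u[0]/u[1])
g=cv2.cvtColor(S['pixels'],cv2.COLOR_BGR2GRAY)
for y in (168,172,174,176,178,180,182,184): print(y,*['%3d'%v for v in g[y,240:266]])
H=cv2.cvtColor(S['pixels'],cv2.COLOR_BGR2HSV)[...,1]
print(*range(228,258))
for y in range(144,162,2): print(y,*['%3d'%v for v in H[y,228:258]])
E
```

```text
t 14.98 pin frame (x lean-ish,y,s) [  0.3   0.7 111.5] ang err deg [0.01 0.28 0.04] F tool [-0.27 -0.45  0.87] w 40.7
S col offset at fixed row per mm pin x -0.344 per mm pin y -0.339 slope 0.43028540580628233
T col offset at fixed row per mm pin x 0.016 per mm pin y -0.454 slope -0.24476348289875943
168  60  61  66  78  87  89  90  95 100 103 101 106 147 187 199 199 199 199 199 199 200 201 202 203 203 203
172  63  60  62  67  79  86  91  93  98 101 105 103 103 119 163 192 197 199 199 201 199 203 202 202 203 204
174  61  60  62  62  71  82  87  92  94  98 103 104 104 103 117 162 187 193 192 193 195 195 197 196 197 198
176 109 123 141 152 154 127  88  89  91  94  99 102 104 103 102 126 169 190 192 193 194 194 196 195 196 194
178 189 193 194 192 190 176 133  91  89  93  97 100 104 103 103 105 136 179 197 199 202 203 204 203 203 199
180 110 132 150 159 177 191 173 124  91  90  94  98 102 105 105 102 106 142 179 193 194 197 197 199 199 199
182 109 108 107 106 111 110 109 104  93  87  91  95 100 102 104 106 103 104 142 179 192 191 188 189 188 188
184 115 118 135 131 114 116 119 134 120  9
[... 601 characters left out ...]
 164 165 167 164 166 164 167 165 165 165 164 161 150 130 120 113 115 115 115 114
152 119 120 119 124 136 151 159 164 158 162 163 166 164 165 164 166 166 166 165 165 167 165 163 151 128 117 114 115 114 114
154 113 112 113 113 117 132 153 156 164 162 163 166 164 166 164 165 164 165 165 167 163 161 159 145 126 115 113 112 111 112
156 105 107 110 109 110 112 122 150 160 161 160 164 160 164 166 161 162 162 157 154 146 132 124 117 111 110 110 110 109 110
158  95  94  92  86  74  64  73 103 150 162 163 163 158 156 140 118  96  81  87 106 113 114 113 113 112 113 115 116 115 116
160  95  96  92  75  57  50  53  71 105 125 113  96  78  70  59  50  49  54  70  93 100  96  97 103 107 109 108 108 109 111
```

The side view shows the ferrule axis about 1.8 px to the right of the pin axis at row 150, which is about 5 mm short toward the lean. The top view is aligned. Shifting 4.5 mm toward the lean.

>>> move_arm:
  angular:
    - [0,0,0]
    - [0,0,0]
    - [0,0,0]
    - [0,0,0]
    - [0,0,0]
  delta_pos:
    - [-0.0025,0,0.005]
    - [-0.002,0,0.006]
    - [0,0,0.004]
    - [0,0,0]
    - [0,0,0]
  grip: [1,1,1,1,1]

```text
t: 15.45
eef_pos: [600.6, 4.7, 144.8]
tcp_rot: [[-0.84, 0.249, -0.482], [0.216, 0.969, 0.123], [0.498, -0.001, -0.867]]
wrist_force: [-0.6, 0.6, -0.6]
gripper_width: 40.8
```

```bash
python3 look.py s12c.png; python3 - <<'E'
from h import *
S=cam('side')
H=cv2.cvtColor(S['pixels'],cv2.COLOR_BGR2HSV)[...,1]
print(*range(228,262))
for y in range(152,172,2): print(y,*['%3d'%v for v in H[y,228:262]])
E
```

```text
t 15.45 pin frame (x lean-ish,y,s) [ 5.3  0.2 95.2] ang err deg [-0.03  0.13 -0.02] F tool [0.32 0.39 0.86] w 40.8
t 15.55 pin frame (x lean-ish,y,s) [ 5.4  0.3 95.9] ang err deg [-0.    0.21 -0.01] F tool [-1.2   0.5   0.96] w 40.8
T foot,top [[252.7, 166.4], [257.7, 145.7]]
[243.9 165.3] [261.4 167.2] [253.6 173.4]
S foot,top [[244.7, 165.1], [232.4, 136.4]]
[236.4 168.7] [253.  161.6] [236.6 168.7]
228 229 230 231 232 233 234 235 236 237 238 239 240 241 242 243 244 245 246 247 248 249 250 251 252 253 254 255 256 257 258 259 260 261
152 116 119 110 113 108 119 112 137 159 164 160 164 164 167 167 166 166 166 166 169 162 161 135 119 115 114 115 112 115 114 114 114 115 116
154 110 105 121 126 134 151 156 163 164 165 167 171 167 162 165 168 165 165 165 167 164 161 148 124 112 111 109 112 111 113 113 113 111 112
156 108 108 111 111 121 144 158 162 162 162 166 165 165 167 166 166 170 169 164 165 165 166 162 145 122 113 109 109 108 111 107 108 109 108
158  94  95  93  87  79  91 138 162 159 164 163 166 163 164 166 166 164 167 167 164 167 167 165 161 148 130 120 115 117 116 116 116 115 114
160  95  95  91  74  56  61  85 139 163 162 162 164 164 162 166 166 166 167 166 167 162 164 166 163 156 136 120 109 108 111 113 112 112 113
162 102 100 100 101  96  69  73 112 150 161 162 162 162 163 162 167 164 166 167 164 164 161 155 140 117 105 100 100 102 107 106 107 106 105
164 102 103 103 104 104  65  51  69 134 159 162 160 160 161 165 163 166 165 159 147 127 113 106 102  99  97  97  95  96  97 100  99 102 102
166 102 102 101 102 102  62  48  56  88 142 155 158 160 159 148 130 106  87  71  59  58  64  80  99  99  95  96  97  97  98  98  97  97  97
168 102 101 100 102 101  68  48  51  49  66  75  74  66  60  52  56  64  58  59  61  61  58  57  70  97 100  97  98  97  96  97  97  96  96
170  99 100 101 101 102  65  52  50  58  61  62  55  63  58  44  54  55  60  58  61  57  55  54  58  77  95  94  94  91  91  93  93  96  98
```

View pics/s12c.png

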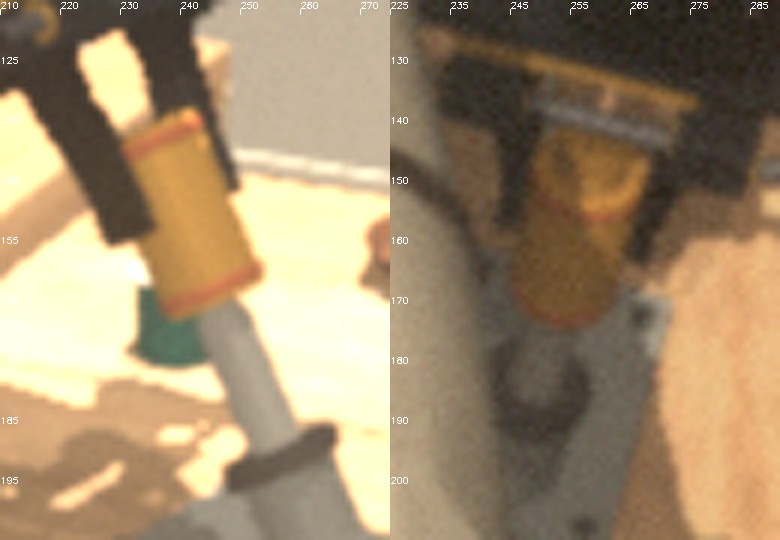

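Now aligned within 1 mm: the ferrule axis is at about 243.0 and the pin axis at 242.7, both at row 158. Inserting.

>>> move_arm:
  angular:
    - [0,0,0]
    - [0,0,0]
    - [0,0,0]
    - [0,0,0]
    - [0,0,0]
    - [0,0,0]
    - [0,0,0]
    - [0,0,0]
  delta_pos:
    - [-0.0005,0,0.002]
    - [0,0,0.002]
    - [0,0,0.002]
    - [0,0,0.002]
    - [0,0,0.002]
    - [0,0,0.002]
    - [0,0,0.002]
    - [0,0,0.001]
  grip: [1,1,1,1,1,1,1,1]

```text
t: 16.27
eef_pos: [593.9, 6.6, 131.8]
tcp_rot: [[-0.84, 0.249, -0.482], [0.216, 0.969, 0.124], [0.497, -0.0, -0.868]]
wrist_force: [0.1, 0.6, -1.3]
gripper_width: 40.6
```

```bash
python3 - <<'E'
from h import *
where()
E
```

```text
t 16.27 pin frame (x lean-ish,y,s) [ 5.8  0.3 80.5] ang err deg [-0.    0.17 -0.01] F tool [-0.65  0.58  1.13] w 40.6
```

>>> move_arm:
  angular:
    - [0,0,0]
    - [0,0,0]
    - [0,0,0]
    - [0,0,0]
    - [0,0,0]
  delta_pos:
    - [0,0,0.002]
    - [0,0,0.002]
    - [0,0,0.002]
    - [0,0,0.001]
    - [0,0,0.001]
  grip: [1,1,1,1,1]

```text
t: 16.68
eef_pos: [590.2, 7.5, 125.0]
tcp_rot: [[-0.84, 0.249, -0.481], [0.216, 0.969, 0.124], [0.497, -0.0, -0.868]]
wrist_force: [-0.4, -1.0, -0.9]
gripper_width: 40.8
```

```bash
python3 - <<'E'
from h import *
where()
E
```

```text
t 16.68 pin frame (x lean-ish,y,s) [ 5.9  0.3 72.7] ang err deg [ 0.    0.19 -0.01] F tool [-0.3  -1.05  0.91] w 40.8
```

>>> move_arm:
  angular:
    - [0,0,0]
    - [0,0,0]
    - [0,0,0]
  delta_pos:
    - [0,0,0.001]
    - [0,0,0.001]
    - [0,0,0.001]
  grip: [1,1,1]

```text
t: 16.93
eef_pos: [588.8, 7.9, 122.5]
tcp_rot: [[-0.841, 0.249, -0.481], [0.216, 0.969, 0.124], [0.497, 0.0, -0.868]]
wrist_force: [-0.1, 0.3, -1.2]
gripper_width: 40.3
```

```bash
python3 - <<'E'
from h import *
where()
E
```

```text
t 16.93 pin frame (x lean-ish,y,s) [ 5.9  0.4 69.8] ang err deg [ 0.01  0.21 -0.  ] F tool [-0.45  0.29  1.17] w 40.3
```

>>> move_arm:
  angular:
    - [0,0,0]
    - [0,0,0]
    - [0,0,0]
    - [0,0,0]
  delta_pos:
    - [0,0,0.001]
    - [0,0,0.001]
    - [0,0,0.001]
    - [0,0,0.001]
  grip: [1,1,1,1]

```text
t: 17.27
eef_pos: [586.9, 8.4, 119.0]
tcp_rot: [[-0.84, 0.249, -0.481], [0.216, 0.969, 0.124], [0.497, 0.0, -0.868]]
wrist_force: [-0.3, 0.2, -1.6]
gripper_width: 40.8
```

```bash
python3 - <<'E'
from h import *
where()
E
```

```text
t 17.27 pin frame (x lean-ish,y,s) [ 5.9  0.3 65.8] ang err deg [ 0.01  0.2  -0.01] F tool [-0.52  0.09  1.51] w 40.8
```

No resistance at all past the point where the first one stopped. Continuing down toward the collar.

>>> move_arm:
  angular:
    - [0,0,0]
    - [0,0,0]
    - [0,0,0]
    - [0,0,0]
    - [0,0,0]
    - [0,0,0]
  delta_pos:
    - [0,0,0.002]
    - [0,0,0.002]
    - [0,0,0.002]
    - [0,0,0.002]
    - [0,0,0.002]
    - [0,0,0.002]
  grip: [1,1,1,1,1,1]

```text
t: 17.77
eef_pos: [581.0, 9.9, 108.5]
tcp_rot: [[-0.84, 0.249, -0.481], [0.216, 0.969, 0.124], [0.497, -0.0, -0.868]]
wrist_force: [-0.6, -0.5, -2.3]
gripper_width: 40.5
```

```bash
python3 - <<'E'
from h import *
where()
E
```

```text
t 17.77 pin frame (x lean-ish,y,s) [ 5.9  0.4 53.6] ang err deg [ 0.    0.2  -0.01] F tool [-0.73 -0.63  2.19] w 40.5
```

>>> move_arm:
  angular:
    - [0,0,0]
    - [0,0,0]
    - [0,0,0]
    - [0,0,0]
    - [0,0,0]
    - [0,0,0]
  delta_pos:
    - [0,0,0.002]
    - [0,0,0.002]
    - [0,0,0.002]
    - [0,0,0.002]
    - [0,0,0.001]
    - [0,0,0.001]
  grip: [1,1,1,1,1,1]

```text
t: 18.27
eef_pos: [576.3, 11.1, 99.9]
tcp_rot: [[-0.84, 0.249, -0.481], [0.216, 0.969, 0.124], [0.497, -0.0, -0.868]]
wrist_force: [-0.4, -0.1, -1.6]
gripper_width: 40.7
```

```bash
python3 - <<'E'
from h import *
where()
E
```

```text
t 18.27 pin frame (x lean-ish,y,s) [ 6.   0.4 43.7] ang err deg [ 0.    0.2  -0.01] F tool [-0.44 -0.19  1.54] w 40.7
```

>>> move_arm:
  angular:
    - [0,0,0]
    - [0,0,0]
    - [0,0,0]
    - [0,0,0]
    - [0,0,0]
  delta_pos:
    - [0,0,0.002]
    - [0,0,0.001]
    - [0,0,0.001]
    - [0,0,0.001]
    - [0,0,0.001]
  grip: [1,1,1,1,1]

```text
t: 18.68
eef_pos: [573.4, 11.8, 94.7]
tcp_rot: [[-0.84, 0.249, -0.481], [0.216, 0.969, 0.124], [0.497, -0.0, -0.868]]
wrist_force: [-1.3, -0.3, -1.0]
gripper_width: 40.6
```

```bash
python3 - <<'E'
from h import *
where()
E
```

```text
t 18.68 pin frame (x lean-ish,y,s) [ 6.   0.3 37.8] ang err deg [ 0.01  0.2  -0.01] F tool [ 0.47 -0.62  1.47] w 40.6
```

>>> move_arm:
  angular:
    - [0,0,0]
    - [0,0,0]
    - [0,0,0]
  delta_pos:
    - [0,0,0.001]
    - [0,0,0.001]
    - [0,0,0.001]
  grip: [1,1,1]

```text
t: 18.93
eef_pos: [572.8, 12.0, 93.2]
tcp_rot: [[-0.842, 0.248, -0.48], [0.216, 0.969, 0.123], [0.495, 0.0, -0.869]]
wrist_force: [2.0, -0.9, 5.5]
gripper_width: 41.0
```

```bash
python3 - <<'E'
from h import *
where()
E
```

```text
t 18.93 pin frame (x lean-ish,y,s) [ 6.2  0.3 36.2] ang err deg [-0.01  0.32  0.03] F tool [ 0.88 -0.42 -5.85] w 41.0
```

>>> move_arm:
  angular:
    - [0,0,0]
    - [0,0,0]
    - [0,0,0]
  delta_pos:
    - [0,0,0.001]
    - [0,0,0]
    - [0,0,0]
  grip: [1,1,1]

```text
t: 19.18
eef_pos: [572.9, 12.0, 93.2]
tcp_rot: [[-0.842, 0.248, -0.478], [0.216, 0.969, 0.123], [0.494, 0.0, -0.87]]
wrist_force: [1.3, -0.7, 6.2]
gripper_width: 40.2
```

```bash
python3 - <<'E'
from h import *
where();S=cam('side');T=cam('top')
cv2.imwrite('pics/s13c.png',np.hstack([crop(S['pixels'],220,145,65,90,6),crop(T['pixels'],225,130,65,90,6)]))
where()
E
```

```text
t 19.18 pin frame (x lean-ish,y,s) [ 6.3  0.3 36.2] ang err deg [-0.    0.41  0.04] F tool [ 1.76 -0.38 -6.11] w 40.2
t 19.28 pin frame (x lean-ish,y,s) [ 6.2  0.3 36.2] ang err deg [0.   0.41 0.04] F tool [-0.23 -0.07 -6.24] w 40.2
```

View pics/s13c.png

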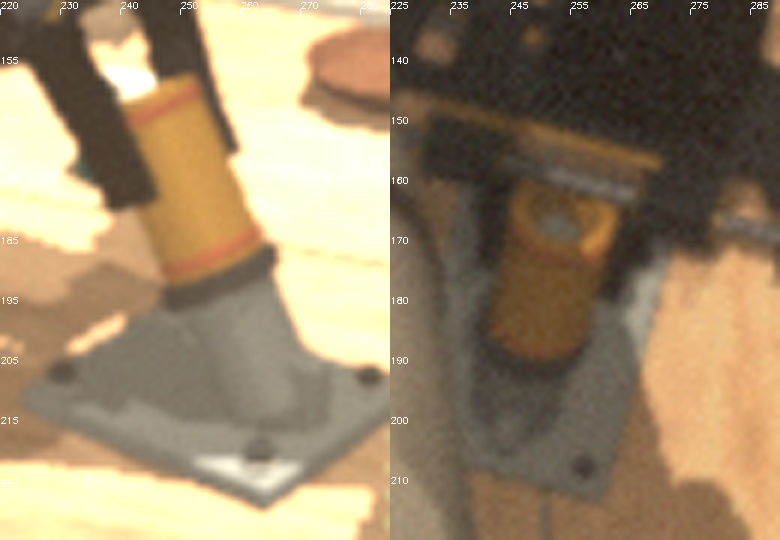

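The ferrule is seated on the dark collar: its foot meets the collar at about (256,190) in the side view, the pin tip shows inside the bore in the top view, and it pushes back with about 7 N. It has been held for over 0.3 s, so I'm drawing it off.

>>> move_arm:
  angular:
    - [0,0,0]
    - [0,0,0]
    - [0,0,0]
    - [0,0,0]
    - [0,0,0]
    - [0,0,0]
    - [0,0,0]
    - [0,0,0]
  delta_pos:
    - [0,0,0]
    - [0,0,-0.002]
    - [0,0,-0.004]
    - [0,0,-0.006]
    - [0,0,-0.01]
    - [0,0,-0.01]
    - [0,0,-0.01]
    - [0,0,-0.01]
  grip: [1,1,1,1,1,1,1,1]

```text
t: 19.95
eef_pos: [597.3, 5.8, 137.5]
tcp_rot: [[-0.841, 0.249, -0.481], [0.216, 0.969, 0.124], [0.496, 0.0, -0.868]]
wrist_force: [-0.5, -0.1, -1.5]
gripper_width: 40.6
```

```bash
python3 - <<'E'
from h import *
where()
E
```

```text
t 19.95 pin frame (x lean-ish,y,s) [ 6.   0.4 87.2] ang err deg [ 0.01  0.25 -0.  ] F tool [-0.38 -0.23  1.56] w 40.6
```

>>> move_arm:
  angular:
    - [0,0,0]
    - [0,0,0]
    - [0,0,0]
    - [0,0,0]
  delta_pos:
    - [0,0,-0.011]
    - [0,0,-0.012]
    - [0,0,-0.012]
    - [0,0,-0.009]
  grip: [1,1,1,1]

```text
t: 20.28
eef_pos: [618.7, 0.1, 176.2]
tcp_rot: [[-0.841, 0.249, -0.48], [0.216, 0.969, 0.124], [0.495, 0.0, -0.869]]
wrist_force: [0.4, 0.5, -1.7]
gripper_width: 40.7
```

```bash
python3 - <<'E'
from h import *
where()
plan((592,-296.5,100),tool(0),16)
E
```

```text
t 20.28 pin frame (x lean-ish,y,s) [  5.8   0.3 131.7] ang err deg [ 0.03  0.3  -0.  ] F tool [-1.11  0.55  1.33] w 40.7
n 16 step mm 19.25123372669918
angular [[0.0, -1.9, 0.0], [0.0, -1.9, 0.0], [0.0, -1.9, 0.0], [0.0, -1.9, 0.0], [0.0, -1.9, 0.0], [0.0, -1.9, 0.0], [0.0, -1.9, 0.0], [0.0, -1.9, 0.0], [0.0, -1.9, 0.0], [0.0, -1.9, 0.0], [0.0, -1.9, 0.0], [0.0, -1.9, 0.0], [0.0, -1.9, 0.0], [0.0, -1.9, 0.0], [0.0, -1.9, 0.0], [0.0, -1.9, 0.0]]
delta_pos [[-0.005, -0.0184, 0.0026], [-0.0049, -0.0184, 0.0028], [-0.0048, -0.0184, 0.003], [-0.0047, -0.0184, 0.0031], [-0.0046, -0.0184, 0.0033], [-0.0044, -0.0184, 0.0034], [-0.0043, -0.0184, 0.0036], [-0.0042, -0.0184, 0.0037], [-0.0041, -0.0183, 0.0039], [-0.004, -0.0184, 0.004], [-0.0038, -0.0183, 0.0041], [-0.0037, -0.0184, 0.0042], [-0.0035, -0.0183, 0.0044], [-0.0034, -0.0184, 0.0045], [-0.0032, -0.0183, 0.0045], [-0.0031, -0.0184, 0.0047]]
```

>>> move_arm:
  angular:
    - [0,-1.9,0]
    - [0,-1.9,0]
    - [0,-1.9,0]
    - [0,-1.9,0]
    - [0,-1.9,0]
    - [0,-1.9,0]
    - [0,-1.9,0]
    - [0,-1.9,0]
  delta_pos:
    - [-0.005,-0.0184,0.0026]
    - [-0.005,-0.0184,0.0028]
    - [-0.005,-0.0184,0.003]
    - [-0.005,-0.0184,0.003]
    - [-0.0045,-0.0184,0.0035]
    - [-0.0045,-0.0184,0.0035]
    - [-0.0045,-0.0184,0.0035]
    - [-0.004,-0.0184,0.0035]
  grip: [1,1,1,1,1,1,1,1]

```text
t: 20.95
eef_pos: [604.9, -149.2, 136.6]
tcp_rot: [[-0.938, 0.249, -0.243], [0.241, 0.969, 0.062], [0.251, 0.0, -0.968]]
wrist_force: [1.4, -0.6, -1.9]
gripper_width: 40.7
```

>>> move_arm:
  angular:
    - [0,-1.9,0]
    - [0,-1.9,0]
    - [0,-1.9,0]
    - [0,-1.9,0]
    - [0,-1.9,0]
    - [0,-1.9,0]
    - [0,-1.9,0]
    - [0,-1.2,0]
  delta_pos:
    - [-0.004,-0.0184,0.004]
    - [-0.004,-0.0184,0.004]
    - [-0.004,-0.0184,0.004]
    - [-0.0035,-0.0184,0.004]
    - [-0.0035,-0.0184,0.0045]
    - [-0.0035,-0.0184,0.0045]
    - [-0.003,-0.0184,0.0045]
    - [-0.003,-0.0184,0.0045]
  grip: [1,1,1,1,1,1,1,1]

```text
t: 21.62
eef_pos: [590.5, -297.4, 99.0]
tcp_rot: [[-0.968, 0.249, -0.001], [0.249, 0.968, 0.0], [0.001, 0.0, -1.0]]
wrist_force: [-0.6, -1.2, -1.9]
gripper_width: 40.6
```

>>> move_arm:
  angular:
    - [0,0,0]
    - [0,0,0]
    - [0,0,0]
    - [0,0,0]
  delta_pos:
    - [0,0,0.006]
    - [0,0,0.006]
    - [0,0,0.005]
    - [0,0,0]
  grip: [1,1,1,1]

```text
t: 21.95
eef_pos: [590.6, -295.6, 80.1]
tcp_rot: [[-0.969, 0.248, -0.005], [0.248, 0.969, 0.002], [0.005, 0.0, -1.0]]
wrist_force: [0.4, -0.1, -1.7]
gripper_width: 40.8
```

```bash
cat > look2.py <<'E'
from h import *
import sys
S=cam('side');T=cam('top');s=r.state();p,R=np.array(s['eef_pos']),np.array(s['tcp_rot']);print(s['t'],p,s['wrist_force'],np.degrees(Ro.from_matrix(R.T@tool(0)).as_rotvec()).round(2))
cv2.imwrite('pics/'+sys.argv[1],np.hstack([crop(S['pixels'],245,90,80,90,5),crop(T['pixels'],330,140,70,90,5)]))
th=np.linspace(0,2*np.pi,90)
def circ(c,rad,C):
    q=proj(C,[np.array(c)+[rad*np.cos(a),rad*np.sin(a),0] for a in th]);return q.min(0).round(1),q.max(0).round(1)
c=p+4*R[:,0]
print('foot pred S',circ((c[0],c[1],p[2]+.6-35),20.5,S),'T',circ((c[0],c[1],p[2]+.6-35),20.5,T))
print('bowl rim pred if centred on ferrule S',circ((c[0],c[1],22),46,S),'T',circ((c[0],c[1],22),46,T))
E
python3 look2.py s14c.png
```

```text
22.05 [ 591.36407802 -295.84165201   81.36254825] [-0.19649957 -0.89829355 -0.49655284] [-0.   -0.15  0.06]
foot pred S (array([278.7, 144.7]), array([292.7, 149.9])) T (array([364.3, 164.9]), array([380.4, 181. ]))
bowl rim pred if centred on ferrule S (array([269.9, 149.3]), array([300.8, 161.3])) T (array([351.2, 157.2]), array([386.4, 192.2]))
```

View pics/s14c.png

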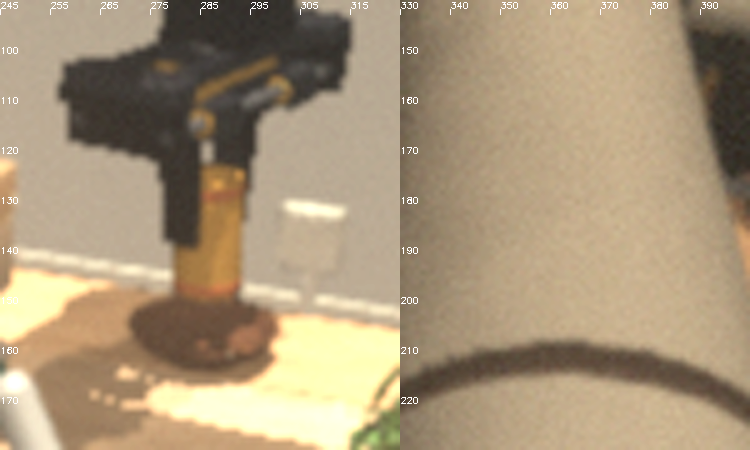

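In the side view the ferrule foot is at columns 279.6–292.8 and the bowl rim at 270.6–300.0, so it is centred within about 2 mm. Descending with a small correction.

>>> move_arm:
  angular:
    - [0,0,0]
    - [0,0,0]
    - [0,0,0]
    - [0,0,0]
    - [0,0,0]
    - [0,0,0]
    - [0,0,0]
    - [0,0,0]
  delta_pos:
    - [-0.0015,0,0.008]
    - [0,0,0.009]
    - [0,0,0.009]
    - [0,0,0.007]
    - [0,0,0.003]
    - [0,0,0.001]
    - [0,0,0.001]
    - [0,0,0]
  grip: [1,1,1,1,1,1,1,1]

```text
t: 22.72
eef_pos: [592.6, -297.1, 43.7]
tcp_rot: [[-0.969, 0.249, -0.001], [0.249, 0.969, 0.0], [0.001, -0.0, -1.0]]
wrist_force: [-1.7, -0.6, -2.0]
gripper_width: 40.9
```

>>> move_arm:
  angular:
    - [0,0,0]
    - [0,0,0]
  delta_pos:
    - [0,0,0.001]
    - [0,0,0.001]
  grip: [1,1]

```text
t: 22.88
eef_pos: [592.9, -297.2, 42.4]
tcp_rot: [[-0.969, 0.249, -0.0], [0.249, 0.969, -0.0], [0.0, -0.0, -1.0]]
wrist_force: [-0.5, 0.1, 4.3]
gripper_width: 40.7
```

```bash
python3 look2.py s15c.png
```

```text
22.9833 [ 592.91557366 -297.17729447   42.5416801 ] [-0.17398715  0.0410975   0.53992351] [-0.01 -0.01  0.  ]
foot pred S (array([278. , 156.4]), array([291.6, 161.9])) T (array([359.7, 167.3]), array([375.2, 182.6]))
bowl rim pred if centred on ferrule S (array([269.6, 149. ]), array([300.5, 161.1])) T (array([351.7, 156.6]), array([386.9, 191.6]))
```

View pics/s15c.png

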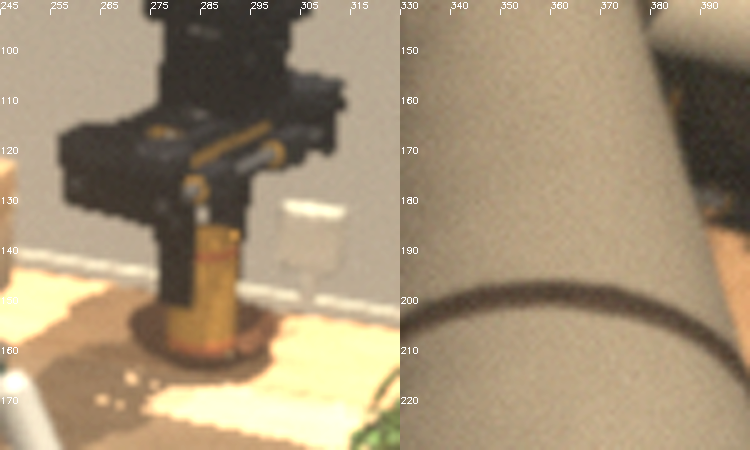

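>>> move_arm:
  angular:
    - [0,0,0]
    - [0,0,0]
    - [0,0,0]
  delta_pos:
    - [0,0,0.001]
    - [0,0,0]
    - [0,0,0]
  grip: [1,1,1]

```text
t: 23.23
eef_pos: [593.0, -297.2, 42.4]
tcp_rot: [[-0.969, 0.248, 0.0], [0.248, 0.969, -0.0], [-0.0, -0.0, -1.0]]
wrist_force: [-1.9, 0.9, 6.1]
gripper_width: 40.6
```

Firm floor contact at 42.4, which agrees with the 36.2 foot offset seen at the collar. Unloading and releasing.

>>> move_arm:
  angular:
    - [0,0,0]
    - [0,0,0]
    - [0,0,0]
    - [0,0,0]
    - [0,0,0]
    - [0,0,0]
    - [0,0,0]
    - [0,0,0]
  delta_pos:
    - [0,0,-0.001]
    - [0,0,0]
    - [0,0,0]
    - [0,0,0]
    - [0,0,-0.004]
    - [0,0,-0.015]
    - [0,0,-0.03]
    - [0,0,-0.03]
  grip: [-0.3,-0.3,-0.3,-0.3,-0.3,-0.3,-0.3,-0.3]

```text
t: 23.9
eef_pos: [591.6, -296.8, 120.2]
tcp_rot: [[-0.969, 0.249, -0.005], [0.249, 0.969, 0.001], [0.005, -0.0, -1.0]]
wrist_force: [0.7, 0.2, 0.5]
gripper_width: 56.6
```

>>> move_arm:
  angular:
    - [0,0,0]
    - [0,0,0]
    - [0,0,0]
    - [0,0,0]
    - [0,0,0]
    - [0,0,0]
    - [0,0,0]
    - [0,0,0]
  delta_pos:
    - [0.02,0,-0.02]
    - [0.03,0,-0.02]
    - [0.035,0,0]
    - [0.035,0,0]
    - [0.035,0,0]
    - [0.035,0,0]
    - [0.02,0,0]
    - [0,0,0]
  grip: [-0.3,-0.3,-0.3,-0.3,-0.3,-0.3,-0.3,-0.3]

```text
t: 24.57
eef_pos: [384.8, -243.7, 161.3]
tcp_rot: [[-0.968, 0.25, -0.003], [0.25, 0.968, 0.002], [0.003, 0.001, -1.0]]
wrist_force: [0.7, 0.0, 0.1]
gripper_width: 56.6
```

```bash
python3 - <<'E'
from h import *
S=cam('side','s16.png');T=cam('top','t16.png');s=r.state();print(s['t'],s['eef_pos'],s['wrist_force'],s['gripper_width'])
E
```

```text
24.6667 [ 389.32006656 -244.93556769  161.87619073] [0.35284385 0.73606537 0.54603463] 56.3819839629912
```

View pics/s16.png

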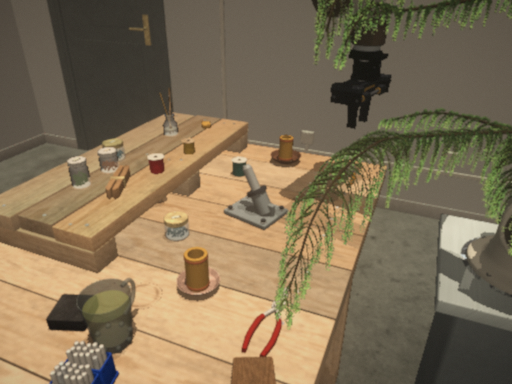

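View pics/t16.png

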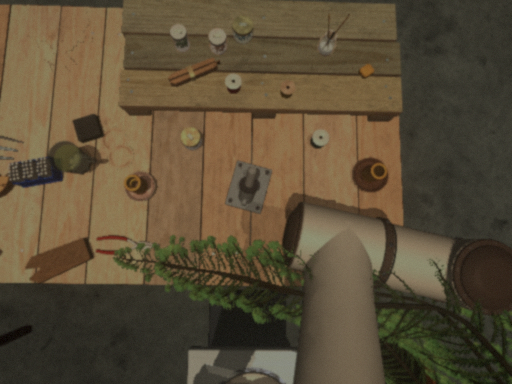

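Both ferrules are standing: (197,270) in the copper dish and (286,147) in the oak bowl in the side view. The top view shows the rings at (133,183) and (378,171). Now measuring the offsets and tilt.

```bash
python3 - <<'E'
from h import *
T=cam('top');S=cam('side')
H=cv2.cvtColor(T['pixels'],cv2.COLOR_BGR2HSV)
for n,b,d in(('cu',(118,165,165,208),(547.5,295)),('oak',(345,150,395,200),(588,-296))):
    x0,y0,x1,y1=b;m=np.zeros(H.shape[:2],np.uint8);q=(H[...,1]>145)&(H[...,2]>85)&(H[...,0]>13)&(H[...,0]<25);m[y0:y1,x0:x1]=q[y0:y1,x0:x1]*255
    cs=cv2.findContours(m,cv2.RETR_EXTERNAL,cv2.CHAIN_APPROX_NONE)[0];c=max(cs,key=len)
    w=np.array([onz(T,p,76)[:2] for p in cv2.convexHull(c).reshape(-1,2)]).astype(np.float32);print(n,'ring',cv2.minEnclosingCircle(w),'px',cv2.minEnclosingCircle(c.astype(np.float32)))
m=np.zeros(H.shape[:2],np.uint8)
print('jar,spool px moved?')
a=cv2.imread('pics/top0.png').astype(int)
for b in((178,124,204,150),(308,126,332,150)):
    x0,y0,x1,y1=b;print(np.abs(T['pixels'].astype(int)-a)[y0:y1,x0:x1].mean())
cv2.imwrite('pics/z.png',np.hstack([crop(T['pixels'],110,160,60,55,6),crop(T['pixels'],340,145,60,55,6)]))
cv2.imwrite('pics/z2.png',np.hstack([crop(S['pixels'],165,235,65,70,6),crop(S['pixels'],255,120,60,70,6)]))
E
```

```text
cu ring ((547.435546875, 295.02667236328125), 20.782705307006836) px ((132.1969757080078, 182.67172241210938), 8.85727596282959)
oak ring ((589.1192016601562, -300.7872314453125), 22.134878158569336) px ((379.2904052734375, 170.2125701904297), 8.891216278076172)
jar,spool px moved?
2.5754437869822486
2.660300925925926
```

View pics/z.png

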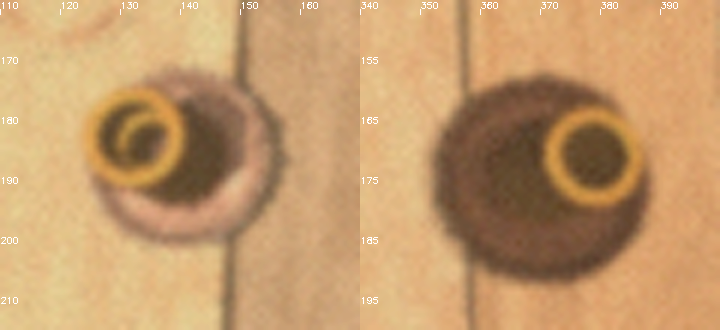

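View pics/z2.png

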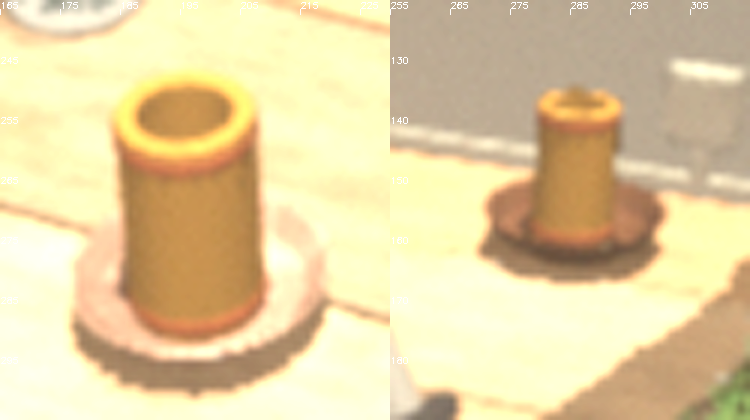

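Both stand upright and close to the middle of their dishes, and the jar and spool haven't moved. The ferrule in the copper dish also shows an inner step, which fits a tight bore. Handing in.

```bash
python3 - <<'E'
from h import *
s=r.state();print(s['t'],s['eef_pos'],s['wrist_force'],s['gripper_width']);print(r.sign_off())
E
```

```text
24.7667 [ 390.44231621 -245.10438173  161.43284537] [-0.26691503 -0.5040885   0.05039645] 56.31115096410192
the job is handed in; nothing more can be done
None
```

I tried both ferrules on the pin, put each in its dish and handed the job in at 24.8 s; it gave no verdict.

- **First ferrule (right-hand, y ≈ −144 mm):** it stopped part-way with its centre about 69 mm along the pin, under a press of about 7 N. I held it, drew it off and stood it in the copper dish.
- **Second ferrule (left-hand, y ≈ +177 mm):** it slid past that point with no resistance and seated on the collar under about 7 N. I held it, drew it off and stood it in the oak bowl.

**Last checks:**
- **Standing:** the final pictures show both ferrules upright and released.
- **Centring:** seen from above, each is about 5 mm or less from its dish's centre. The two cameras disagreed by up to 7 mm on where the dish centres are; the limit is 25 mm.
- **Bench and gripper:** the bead jar and spool show no movement, and the gripper is well clear.
- **Bore:** only the ferrule in the copper dish shows an inner step in the bore, which agrees with the pin test.

**Disagreements:**
- **Pin position:** the two cameras differed by about 3 mm, so I used the ferrule-to-pin offset in the pictures instead.
- **Contact heights:** the second ferrule met the collar and the bowl floor about 2 mm higher than expected. The two readings agreed, so I took it as an error in its grip height.

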